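# Box the cardboard strips and shut the lid

## Robot

A 6-joint arm with a two-finger parallel gripper is mounted at the origin on the work surface. World frame = base frame: x ahead of the robot, y to its left, z up, the work surface at z = 0. Lengths are in m, angles in rad, forces in N, time in s.
With the tool pointing down it reaches from about 0.35 to 0.975 m from the base axis. Payload 4.9 kg.
Tool frame: the origin (TCP) lies at the very end of the fingers, on their centre line; the grasp point (between the pads) lies 19 mm behind it; z points along the fingers, y is the line along which they close (so a half turn about z gives the same grasp; the last joint's range is limited). The gripper opens to 85 mm and grips with 20 to 120 N. Pads are 22 mm wide; open, the fingers measure 114 mm over their backs; the gripper's body (76 mm by 85 mm) begins 54 mm behind the grasp point. The pads swing forward as they close: fully open they stand 13 mm farther back than shut.
Start: joints at [1.157, 0.053, 1.613, -0, 1.476, -0.119], TCP at [0.182, 0.598, 0.231] pointing down, gripper open.
Joint ranges: [-3.01, 3.01], [-1.01, 2.22], [0.06, 2.58], [-1.02, 4.17], [0.09, 2.62], [-3.14, 3.14]. Speed limits (rad/s): [2.57, 2.57, 3.14, 3.14, 3.14, 3.14].

## Interface

Orientations are given as a unit quaternion [w, x, y, z].
In Python, from plant import monitor, vision, manip gives the robot as it stands. The module is installed in compiled form; this text tells all that it offers.
- The arm moves only by the tool arm_command, never from a script. Its argument "rows" is a list of rows, each a list of 3 entries, a list of its own where there are three numbers: the finger opening in mm, from 0 to 85.4, then the shift along the world's x, y, z in units of 30 cm (1.0 is 30 cm), then the turn, a rotation vector about the world's x, y, z in units of pi/2 rad (1.0 is pi/2 rad). In form: [[claw, [x, y, z], [wx, wy, wz]], ...]. A call has 1 to 12 rows; each row is the pose to reach, as a shift and turn from the pose commanded when the call began; what a row does not reach only later rows make up. A row lasts 1/12 s, in which the tool goes at most 41.7 mm and 7.16 degrees, less where a joint would pass 70% of its speed; a pose out of reach is approached as far as the arm can. A call with a number of a shift or a turn outside -1 to 1 is refused whole. A call with a gripper value outside its range is refused whole. The fingers move at their own pace and stop on an object; the grip force is fixed at half the most. Time passes only in rows, so rows that repeat a pose let the fingers close. It gives the time, the measured TCP pose, the force, the opening and the grip force at its end, in the units of the state.
- monitor.state(): the state, without advancing time (a new reading comes with each control period).
- vision.grab_frame(name): name is "scene" or "top" or "wrist"; returns a dict with "color" (400x640x3 uint8, red, green, blue), "z_map" (400x640 float32, m along the optical axis (not along the pixel's ray), 0 where there is no reading), "mtx" (3x3 intrinsics, pixels), "R" (3x3) and "t" (3): a world point X has camera coordinates R X + t. Camera axes: x right, y down, z forward; pixel columns grow to the right and rows downward; lengths in m; the calibration is good to about 2 mm. A picture is of the moment at which its call begins.
- manip.job_done(): hands the job in; it is judged then, once.
The state is a dict: "time": time; "joint_pos": joint angles; "joint_vel": joint speeds; "joint_efforts": joint torques, N m; "tool_pos": TCP position; "tool_rot": TCP orientation; "contact_force": force on the tool from outside, world axes, zero at the start; "ft_torque": the same for the moment, N m; "gripper_width": opening from 0.0 (shut) to 1.0 (fully open); "grasp_force": force on a finger pad.
Only numpy, scipy, OpenCV 4.12 (cv2) and the standard library are available. Lean on these libraries where they do the work, as an engineer would, in place of code of your own. Each camera call takes 0.05 s, during which the arm holds its last target. There are 200 camera calls.

## Task

Take every cardboard strip from the leaning stand and put it upright on its short edge in a slot of the plywood box, one to a slot, any order, pushed down to the box floor. Then lower the lid gently until it is fully closed, and stand the small closed tin upright on top of the lid to weigh it down. Do not disturb the two big tins nearby.

Things in the scene. Friction and masses are not known exactly. Their poses are not given: they have to be found in the camera images.
- strip1: loose strip of stiff corrugated cardboard, 44 wide, 90 long, 7 thick (all strips alike; 4 to 6 are there, the others absent). Origin at its middle; z along the 90 length (pointing up), y along the 44 width, x through the 7 thickness. At the start it leans on the stand, 20 degrees from upright, upper end towards the robot
- strip2: loose strip of stiff corrugated cardboard, 44 wide, 90 long, 7 thick (all strips alike; 4 to 6 are there, the others absent). Origin at its middle; z along the 90 length (pointing up), y along the 44 width, x through the 7 thickness. At the start it leans on the stand, 20 degrees from upright, upper end towards the robot
- strip3: loose strip of stiff corrugated cardboard, 44 wide, 90 long, 7 thick (all strips alike; 4 to 6 are there, the others absent). Origin at its middle; z along the 90 length (pointing up), y along the 44 width, x through the 7 thickness. At the start it leans on the stand, 20 degrees from upright, upper end towards the robot
- strip4: loose strip of stiff corrugated cardboard, 44 wide, 90 long, 7 thick (all strips alike; 4 to 6 are there, the others absent). Origin at its middle; z along the 90 length (pointing up), y along the 44 width, x through the 7 thickness. At the start it leans on the stand, 20 degrees from upright, upper end towards the robot
- strip5: loose strip of stiff corrugated cardboard, 44 wide, 90 long, 7 thick (all strips alike; 4 to 6 are there, the others absent). Origin at its middle; z along the 90 length (pointing up), y along the 44 width, x through the 7 thickness. At the start it leans on the stand, 20 degrees from upright, upper end towards the robot
- strip6: loose strip of stiff corrugated cardboard, 44 wide, 90 long, 7 thick (all strips alike; 4 to 6 are there, the others absent). Origin at its middle; z along the 90 length (pointing up), y along the 44 width, x through the 7 thickness. At the start it leans on the stand, 20 degrees from upright, upper end towards the robot
- box: fixed open plywood box, 136 (x) by 320 (y) by 112 high, walls and floor 6 thick. Origin under its middle, z up, x towards the hinge. On its floor lies a 30 high block (top 36 above the table) with 6 slots, open above and down to the box floor (6 above the table). Each slot is 12 wide (box y), 64 long (box x), centred at x = 0 and y = -110, -66, -22, 22, 66, 110
- lid (a joint): hinge of the flat lid: 0 = closed on the box, grows as it opens; starts 1.6 to 1.8 rad (upright, leaning back). Stiff: stays at any angle, needs 3 to 5 N at its free edge. Hinge line at x = 68, z = 112 in the box's frame (far wall's top). Lid 8 thick, 136 from hinge to free edge, 320 wide, top 120 above the table when closed, no knob
- lid_edge (a point): middle of the lid's free edge, on its upper (outer) face; there a flat finger tab, 70 wide, sticks out 16 beyond the edge
- stand: fixed low stand, 350 wide (y), 100 deep: a board sloping 20 degrees from upright (top towards stand -x), a ledge at its foot. Strips lean side by side on its +x face, every 54 along y, feet 22 above the table. The board ends halfway up: the upper 45 of each strip is free front and back, upper end 108 above the table. Origin under the foot of the slope, mid-width; z up
- tin: small full steel tin, closed, 66 diameter, 50 high, 0.3 kg, loose, standing between box and stand. Origin at the centre of its underside, z up
- candle_tin: bystander: big tin with cardboard fan in it, 96 diameter, 110 high; origin at the centre of its underside
- empty_tin: bystander: empty open tin, 90 diameter, 100 high; origin at the centre of its underside
There are look-alikes about, which are no part of the job. Leave any turquoise look-alike of the strip4 alone.

How it is judged:
By the outcome, as a careful person would: the job done as asked, in the order asked, and still so for the second after the job is handed in, with the robot touching nothing.
Of strip1, strip2, strip3, strip4, strip5, strip6 only 4 to 6 are there at a start; the rules pass over those that are not, and their reading is None.
At some moment in a run one of tin may be knocked a few centimetres aside while the robot is not near it.
It also fails if it takes over 210 s, if anything falls off the work surface, if the arm or the gripper's body presses on something with over 40 N, if the wrist force passes 120 N, or if a joint passes its speed limit or range.

## Working session

There is one attempt and no reset: what is moved stays moved. The work goes in short steps, Python scripts to look and compute and a tool call to move; the robot and the scene stay as the last step left them, time stands still between calls to the robot, and variables do not carry over. Pictures are saved under pics/ and viewed, at most 14 in all, crops included, and the job is handed in when it is done.

Besides the shell and the picture viewer there is one more tool, called after "Emit:" as name(argument=value, ...) on one line, values as JSON. arm_command: Moves the arm, as the interface text tells. Shifts and turns lie within -1 to 1; 1 stands for 30 cm of shift or pi/2 rad of turn. Its arguments: {"type":"object","properties":{"rows":{"type":"array"}},"required":["rows"]}

```bash
mkdir -p pics; cat > h.py <<'E'
import numpy as np, cv2, pickle
from plant import monitor, vision, manip
def grab(n,save=None):
    f=vision.grab_frame(n)
    pickle.dump(f,open(f'last_{n}.pkl','wb'))
    if save: cv2.imwrite(f'pics/{save}.png',f['color'][:,:,::-1])
    return f
def load(n): return pickle.load(open(f'last_{n}.pkl','rb'))
def ray(f,u,v):
    d=np.linalg.inv(f['mtx'])@np.array([u,v,1.0]); return -f['R'].T@f['t'], f['R'].T@d
def onplane(f,u,v,z):
    c,d=ray(f,u,v); return c+d*(z-c[2])/d[2]
def proj(f,X):
    p=f['mtx']@(f['R']@np.asarray(X)+f['t']); return p[:2]/p[2]
def cloud(f):
    z=f['z_map']; v,u=np.mgrid[:z.shape[0],:z.shape[1]]
    P=np.stack([u,v,np.ones_like(u)],-1)@np.linalg.inv(f['mtx']).T*z[...,None]
    return (P-f['t'])@f['R']
E
python3 - <<'E'
from h import *
np.set_printoptions(precision=4,suppress=True)
for n in('scene','top','wrist'):
    f=grab(n,n+'0'); print(n,f['mtx'].tolist(),'cam',-f['R'].T@f['t'],'fwd',f['R'][2],'right',f['R'][0])
print(monitor.state())
E
```

```text
scene [[434.66777912702435, 0.0, 317.6795042991747], [0.0, 434.66777912702435, 204.77589240437965], [0.0, 0.0, 1.0]] cam [ 1.2269 -0.403   0.8354] fwd [-0.6205  0.3644 -0.6944] right [0.4929 0.8699 0.016 ]
top [[387.89902658876673, 0.0, 318.71503457764686], [0.0, 387.89902658876673, 198.31519892819463], [0.0, 0.0, 1.0]] cam [ 0.4834 -0.0024  1.1946] fwd [ 0.0569 -0.0038 -0.9984] right [-0.0202 -0.9998  0.0027]
wrist [[287.03455168029495, 0.0, 319.73843602573595], [0.0, 287.03455168029495, 198.45547194717835], [0.0, 0.0, 1.0]] cam [0.1116 0.6193 0.3719] fwd [ 0.2751 -0.0852 -0.9576] right [ 0.2904  0.9569 -0.0017]
{'time': 0.15, 'joint_pos': array([ 1.157 ,  0.0532,  1.614 ,  0.    ,  1.476 , -0.119 ]), 'joint_vel': array([-0.0036, -0.0015, -0.0038, -0.0006,  0.0007,  0.0002]), 'joint_efforts': array([  0.0006, -39.4238, -37.0723,  -0.0001,   0.0046,  -0.    ]), 'tool_pos': array([0.1814, 0.5976, 0.2303]), 'tool_rot': array([-0.0002,  0.1469,  0.9892, -0.0008]), 'contact_force': array([ 0.1718, -0.3871,  0.8612]), 'ft_torque': array([ 0.0096, -0.021 ,  0.0161]), 'grasp_force': 0.0, 'gripper_width': 1.0030090688236817}
```

View pics/scene0.png

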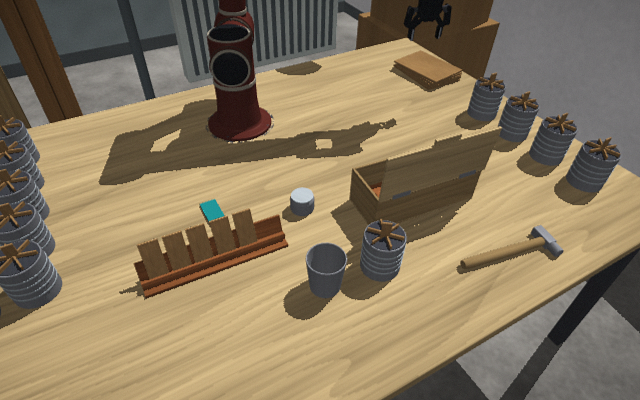

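View pics/top0.png

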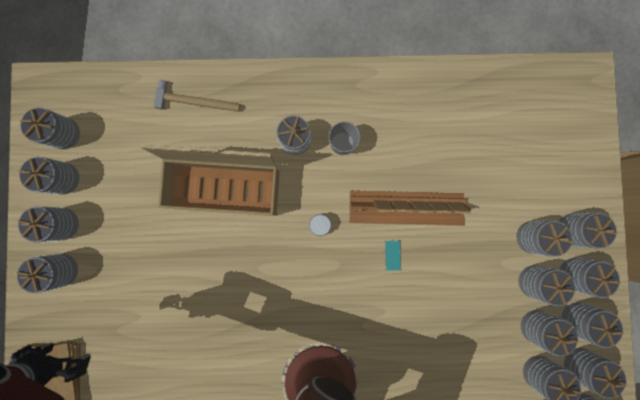

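The scene view shows five brown strips at about (150,260), (175,250), (198,242), (221,234) and (245,228). The tin is at (302,201), the box at (420,185) with its lid open, and the two big tins at (326,270) and (383,250). In the top view the stand is at (408,207), the box at (220,188) and the tin at (320,224).

What could be taken for a strip: the turquoise flat piece at scene (210,210) / top (393,255), which I leave alone; the board at scene (427,68); and the fans in the tins. The five brown ones leaning on the stand are the strips.

```bash
python3 - <<'E'
from h import *
s=load('scene')['color'][:,:,::-1]; t=load('top')['color'][:,:,::-1]
a=cv2.resize(s[190:310,120:300],(800,533),interpolation=cv2.INTER_CUBIC)[:, :]
a=cv2.resize(s[195:305,125:295],None,fx=2.7*.87,fy=2.7*.87,interpolation=cv2.INTER_CUBIC)
b=cv2.resize(t[180:235,340:485],None,fx=2.7*.87,fy=2.7*.87,interpolation=cv2.INTER_CUBIC)
c=cv2.resize(t[140:235,140:345],None,fx=3.8,fy=3.8,interpolation=cv2.INTER_CUBIC)
o=np.zeros((600,800,3),np.uint8)
o[:a.shape[0],:a.shape[1]]=a[:,:800]; 
o[:b.shape[0],410:410+b.shape[1]]=b[:,:390]
h=600-258; c=c[:h]; o[258:258+c.shape[0],:c.shape[1]]=c
cv2.imwrite('pics/crop1.png',o); print(a.shape,b.shape,c.shape)
E
```

```text
(258, 399, 3) (129, 341, 3) (342, 779, 3)
```

View pics/crop1.png

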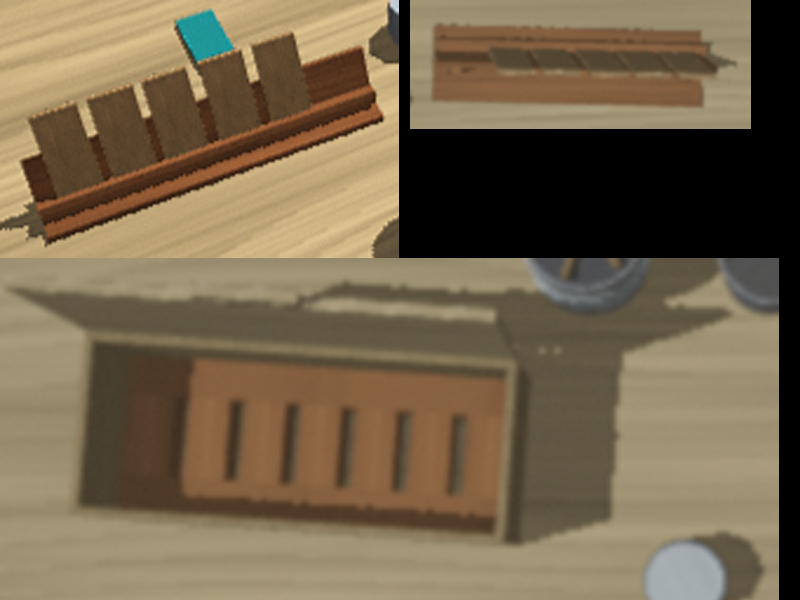

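The crop shows five brown strips side by side on the stand, with the ledge position at its low-y... free end on the right empty. The turquoise piece lies flat on the table behind. Five slots are clearly visible, and the sixth is in shadow at the left end of the box. Next I measure.

```bash
python3 - <<'E'
from h import *
np.set_printoptions(precision=4,suppress=True)
for n in('scene','top'):
    f=load(n); C=cloud(f); 
    z=C[...,2]
    m=(z>.060)&(z<.14)&(C[...,0]>.3)&(C[...,0]<.75)&(C[...,1]>-.55)&(C[...,1]<-.06)
    k,l,st,_=cv2.connectedComponentsWithStats(m.astype(np.uint8))
    print(n)
    for i in range(1,k):
        if st[i,4]<25: continue
        P=C[l==i]; top=P[P[:,2]>P[:,2].max()-.012]
        print(st[i],'mean',P.mean(0),'min',P.min(0),'max',P.max(0))
    P=C[m]
    # stand direction
    if len(P)>50:
        c=P.mean(0); u,s,v=np.linalg.svd(P-c,full_matrices=False); print('normal',v[2],'dir',v[0],'c',c,s/np.sqrt(len(P)))
    # box rim
    mb=(abs(z-.112)<.006)&(C[...,0]>.35)&(C[...,0]<.72)&(C[...,1]>.08)&(C[...,1]<.53)
    pts=C[mb][:,:2].astype(np.float32); print('rim',len(pts),cv2.minAreaRect(pts*1000), 'z',np.median(C[mb][:,2]))
    mt=(abs(z-.05)<.006)&(abs(C[...,0]-.42)<.12)&(C[...,1]>-.1)&(C[...,1]<.1)
    pts=C[mt][:,:2].astype(np.float32); print('tin',len(pts),cv2.minEnclosingCircle(pts*1000),np.median(C[mt][:,2]))
    ml=(z>.13)&(z<.3)&(C[...,0]>.45)&(C[...,0]<.8)&(C[...,1]>.08)&(C[...,1]<.55)
    P=C[ml]; c=P.mean(0); u,s,v=np.linalg.svd(P-c,full_matrices=False); print('lid',len(P),c,'n',v[2],s/np.sqrt(len(P)),P.min(0),P.max(0))
E
```

```text
scene
[ 134  208  146   58 2374] mean [ 0.5137 -0.3029  0.0848] min [ 0.4921 -0.4506  0.06  ] max [ 0.5324 -0.1019  0.1128]
[306 242  22  42 441] mean [ 0.7013 -0.0977  0.0831] min [ 0.6771 -0.1285  0.0601] max [ 0.7497 -0.0603  0.1032]
normal [-0.0239 -0.0006 -0.9997] dir [ 0.4812  0.8765 -0.012 ] c [ 0.5431 -0.2708  0.0845] [0.1201 0.0435 0.0152]
rim 417 ((592.6021118164062, 242.63967895507812), (211.27960205078125, 348.14312744140625), 8.009747505187988) z 0.11272698738856593
tin 301 ((471.29718017578125, -9.389436721801758), 31.738525390625) 0.0506279806504763
lid 4192 [0.6617 0.2598 0.1975] n [-0.9952  0.0894  0.0409] [0.0921 0.0373 0.0016] [0.6373 0.1092 0.1301] [0.6802 0.4314 0.2665]
top
[337 127  23  27 114] mean [ 0.7121 -0.1078  0.0878] min [ 0.6773 -0.1258  0.06  ] max [ 0.7498 -0.0616  0.1035]
[370 204 101  10 681] mean [ 0.5113 -0.2975  0.0896] min [ 0.4956 -0.4484  0.06  ] max [ 0.528  -0.1558  0.1134]
[351 206  18   3  47] mean [ 0.5202 -0.1254  0.0631] min [ 0.5167 -0.1501  0.0601] max [ 0.5236 -0.1006  0.0669]
normal [-0.0088  0.0331  0.9994] dir [-0.4824 -0.8756  0.0247] c [ 0.539  -0.2622  0.0879] [0.1137 0.0487 0.0162]
rim 851 ((623.4381713867188, 261.529541015625), (349.5900573730469, 219.87014770507812), 84.99040985107422) z 0.11140479399018041
tin 323 ((470.1315612792969, -7.847709655761719), 30.281301498413086) 0.04945792705004442
lid 1533 [0.6564 0.27   0.2092] n [-0.9932  0.0863  0.0776] [0.0919 0.0394 0.0018] [0.6377 0.1121 0.1303] [0.6784 0.431  0.2674]
```

Emit:
arm_command(rows=[[85, [0.5, -0.42, 0], [0, 0, 0.07]], [85, [0.5, -0.42, 0], [0, 0, 0.07]], [85, [1, -0.83, -0.03], [0, 0, 0.13]], [85, [1, -0.83, -0.06], [0, 0, 0.13]], [85, [1, -0.83, -0.06], [0, 0, 0.13]], [85, [1, -0.83, -0.06], [0, 0, 0.13]], [85, [1, -0.83, -0.06], [0, 0, 0.13]], [85, [1, -0.83, -0.06], [0, 0, 0.13]], [85, [1, -0.83, -0.06], [0, 0, 0.13]], [85, [1, -0.83, -0.06], [0, 0, 0.13]]])

```text
time: 0.98
tool_pos: [0.4846, 0.3454, 0.2125]
tool_rot: [0.0, 0.047, 0.999, -0.001]
contact_force: [0.5, -0.1, 0.0]
gripper_width: 0.999
grasp_force: 0.0
```

Emit:
arm_command(rows=[[85, [0.13, -0.13, 0], [0, 0, 0]], [85, [0.27, -0.25, 0], [0, 0, 0]], [85, [0.27, -0.25, 0], [0, 0, 0]], [85, [0.27, -0.25, 0], [0, 0, 0]], [85, [0.27, -0.25, 0], [0, 0, 0]]])

```text
time: 1.4
tool_pos: [0.563, 0.2733, 0.2127]
tool_rot: [-0.001, 0.046, 0.999, 0.0]
contact_force: [-0.2, -0.1, 0.2]
gripper_width: 0.997
grasp_force: 0.0
```

```bash
python3 - <<'E'
from h import *
np.set_printoptions(precision=4,suppress=True)
s=monitor.state(); print(s['time'],s['tool_pos'],s['tool_rot'])
f=grab('wrist','w1'); pickle.dump(f,open('wbox.pkl','wb'))
E
```

```text
1.4 [0.563  0.2733 0.2127] [-0.0007  0.0464  0.9989  0.    ]
```

View pics/w1.png

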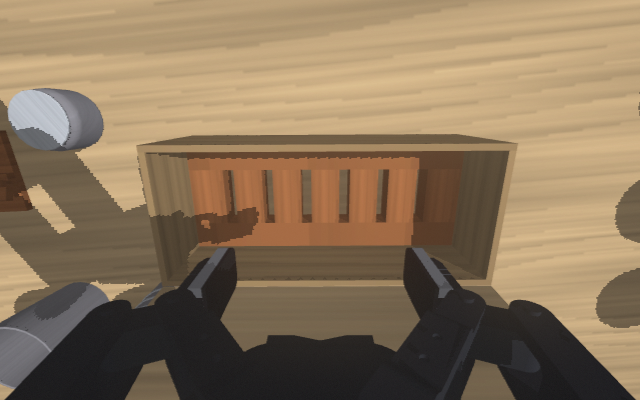

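The wrist view shows the box with rim corners near (138,146), (517,144), (490,285) and (160,285). The slots are at u≈227, 267, 305, 345, 382 and about 421 (the last in shadow), rows 168–222. The tin is at (45,120).

```bash
python3 - <<'E'
from h import *
np.set_printoptions(precision=4,suppress=True)
f=load('wrist'); C=cloud(f); z=C[...,2]
# rim points: depth-based
w=(C[...,0]>.45)&(C[...,0]<.66)&(C[...,1]>.08)&(C[...,1]<.48)
m=(abs(z-.112)<.004)&w; m[250:]=False
P=C[m]; print('rim',len(P),P.min(0),P.max(0),np.median(z[m]))
near=P[(P[:,0]<.53)]
v=cv2.fitLine(near[np.abs(near[:,1]-.28)<.12][:,:2].astype(np.float32),cv2.DIST_HUBER,0,.01,.01).ravel(); print('near rim line',v,'yaw',np.arctan2(-v[0],v[1]))
# block top
m=(abs(z-.036)<.004)&w; P=C[m]; r=cv2.minAreaRect((P[:,:2]*1000).astype(np.float32)); print('block',len(P),np.median(z[m]),r,P.min(0),P.max(0))
# slots: depth below block
s=(z<.025)&(z>-.01)&w
k,l,st,ce=cv2.connectedComponentsWithStats(s.astype(np.uint8))
for i in range(1,k):
    if st[i,4]>20: P=C[l==i]; print(st[i],P.mean(0),P.min(0),P.max(0))
fl=(abs(z-.006)<.004)&w; print('floor',np.median(z[fl]),fl.sum())
# gray profile
g=cv2.cvtColor(f['color'],cv2.COLOR_RGB2GRAY)
print(g[185,215:440].tolist())
print((z[185,215:440]*1000).astype(int).tolist())
# second height check: rim corners seen in both
E
```

```text
rim 4645 [0.5022 0.1154 0.108 ] [0.628  0.4436 0.1135] 0.11109997347529782
near rim line [0.0861 0.9963 0.5184 0.278 ] yaw -0.086198404
block 22829 0.03524130714881297 ((581.6234130859375, 280.2496032714844), (315.46026611328125, 131.28955078125), 84.97445678710938) [0.505  0.1185 0.032 ] [0.6595 0.4431 0.04  ]
[  146    58   348    83 20567] [ 0.4838  0.2986 -0.0005] [ 0.45    0.08   -0.0036] [0.5388 0.48   0.025 ]
[376 169  11  51 418] [0.594  0.3469 0.0105] [0.5607 0.3381 0.0034] [0.6222 0.3516 0.025 ]
[413 169  12  50 358] [0.597  0.3923 0.0137] [0.5645 0.3834 0.0035] [0.6264 0.3956 0.0249]
[225 170  13  50 369] [0.5771 0.162  0.0129] [0.5445 0.1587 0.003 ] [0.6065 0.1669 0.0249]
[263 170  12  50 428] [0.5822 0.2075 0.0098] [0.5485 0.2027 0.0031] [0.6105 0.2141 0.0248]
[301 170  11  50 482] [0.5872 0.2538 0.0075] [0.5541 0.2466 0.003 ] [0.6147 0.2621 0.0249]
[339 170  10  50 471] [0.5906 0.3006 0.0079] [0.5589 0.2923 0.0031] [0.6186 0.3077 0.025 ]
floor 0.005424111608143446 1740
[123, 124, 120, 117, 119, 115, 115, 115, 117, 98, 91, 90, 90, 91, 71, 62, 63, 81, 92, 101, 113, 118, 1
[... 1133 characters left out ...]
34, 34, 35, 34, 36, 33, 27, 22, 16, 10, 5, 6, 5, 4, 5, 4, 36, 34, 34, 36, 35, 34, 34, 35, 34, 34, 34, 35, 35, 34, 34, 35, 34, 35, 33, 35, 34, 34, 35, 34, 35, 35, 34, 34, 20, 4, 3, 4, 5, 5, 4, 5, 6, 3, 33, 34, 34, 33, 34, 34, 34, 34, 35, 34, 36, 35, 34, 35, 33, 35, 35, 34, 35, 35, 34, 35, 35, 35, 36, 35, 34, 35, 3, 5, 4, 5, 5, 4, 6, 5, 10, 23, 33, 34, 35, 34, 34, 35, 36, 35, 35, 35, 35, 35, 35, 35, 34, 35, 36, 34, 35, 34, 34, 34, 34, 35, 34, 35, 35, 35, 34, 4, 5, 6, 5, 6, 13, 17, 22, 27, 31, 35, 32, 35, 35, 35, 35, 36, 33, 34, 35, 35, 35, 34, 34, 35, 35, 35, 34, 33, 35, 34, 35, 34, 34, 35, 36, 33, 35, 5, 5, 9, 11, 17, 18, 22, 27, 28, 32, 34, 35, 35, 34, 36, 35, 36, 35, 34, 34, 35, 36, 34, 33]
```

```bash
cat > slots.py <<'E'
from h import *
def slots(f,x0=.45,x1=.66,zt=.036):
    C=cloud(f); z=C[...,2]; w=(C[...,0]>.535)&(C[...,0]<x1)&(C[...,1]>.08)&(C[...,1]<.48)
    s=((z<.030)&(z>-.01)&w).astype(np.uint8); k,l,st,_=cv2.connectedComponentsWithStats(s); out=[]
    for i in range(1,k):
        if st[i,4]<150 or st[i,4]>1500: continue
        v,u=np.nonzero(l==i)
        P=np.array([onplane(f,a,b,zt)[:2] for a,b in zip(u,v)])
        r=cv2.minAreaRect((P*1000).astype(np.float32)); out.append((np.array(r[0])/1000,r[1],r[2]))
    return sorted(out,key=lambda o:o[0][1])
E
python3 - <<'E'
from slots import *
np.set_printoptions(precision=4,suppress=True)
o=slots(load('wrist'))
for r in o: print(r)
Q=np.array([r[0] for r in o]); n=np.array([-110,-66,-22,22,66,110])/1000
if len(Q)==6:
    e=[np.polyfit(n,Q[:,i],1) for i in(0,1)]; print(e,'yaw',np.arctan2(-e[0][0],e[1][0]))
f=load('wrist');C=cloud(f);z=C[...,2]
mt=(abs(z-.05)<.006)&(C[...,0]<.6)&(C[...,1]<.1); print('tin',cv2.minEnclosingCircle((C[mt][:,:2]*1000).astype(np.float32)),np.median(z[mt]))
# same slots by two-view: scene? print projected slot centres in top view with its depth
t=load('top'); 
for q in Q: p=proj(t,[*q,.036]); print(p, cloud(t)[int(round(p[1])),int(round(p[0]))])
E
```

```text
(array([0.5732, 0.1689]), (10.415605545043945, 61.376068115234375), 84.82752227783203)
(array([0.5772, 0.2121]), (11.367706298828125, 61.39124298095703), 84.89453125)
(array([0.5812, 0.2556]), (11.530072212219238, 61.422122955322266), 85.614501953125)
(array([0.5847, 0.2992]), (10.564579963684082, 60.279258728027344), 85.7886734008789)
(array([0.5881, 0.3425]), (10.793386459350586, 61.290061950683594), 85.03974151611328)
(array([0.5922, 0.3859]), (10.35216999053955, 61.251773834228516), 84.86981201171875)
[array([0.0851, 0.5828]), array([0.987 , 0.2774])] yaw -0.08603798358107734
tin ((472.07843017578125, -9.46491813659668), 31.305728912353516) 0.04910531311995803
[259.8625 191.5578] [0.5742 0.173  0.0055]
[245.4184 190.5081] [0.5784 0.2195 0.0031]
[230.8779 189.4652] [0.5853 0.2623 0.0039]
[216.2864 188.6067] [0.5859 0.3072 0.0087]
[201.8096 187.742 ] [0.5903 0.3518 0.0027]
[187.2765 186.6868] [0.5936 0.3955 0.0102]
```

Emit:
arm_command(rows=[[85, [-0.1, -0.1, 0.05], [0, 0, 0]], [85, [-0.25, -0.3, 0.05], [0, 0, 0.03]], [85, [-0.25, -0.6, 0.05], [0, 0, 0.06]], [85, [-0.25, -0.95, 0.05], [0, 0, 0.06]], [85, [-0.25, -0.95, 0.05], [0, 0, 0.06]], [85, [-0.25, -0.95, 0.05], [0, 0, 0.06]], [85, [-0.25, -0.95, 0.05], [0, 0, 0.06]], [85, [-0.25, -0.95, 0.05], [0, 0, 0.06]], [85, [-0.25, -0.95, 0.05], [0, 0, 0.06]], [85, [-0.25, -0.95, 0.05], [0, 0, 0.06]]])

```text
time: 2.28
tool_pos: [0.4872, -0.0103, 0.2283]
tool_rot: [0.0, -0.002, 1.0, 0.0]
contact_force: [0.4, 0.6, -0.1]
gripper_width: 0.991
grasp_force: 0.0
```

Emit:
arm_command(rows=[[85, [0, -0.95, 0.05], [0, 0, 0]], [85, [0, -0.95, 0.05], [0, 0, 0]], [85, [0, -0.95, 0.05], [0, 0, 0]], [85, [0, -0.95, 0.05], [0, 0, 0]], [85, [0, -0.95, 0.05], [0, 0, 0]], [85, [0, -0.95, 0.05], [0, 0, 0]], [85, [0, -0.95, 0.05], [0, 0, 0]], [85, [0, -0.95, 0.05], [0, 0, 0]], [85, [0, -0.95, 0.05], [0, 0, 0]], [85, [0, -0.95, 0.05], [0, 0, 0]]])

```text
time: 3.12
tool_pos: [0.4883, -0.294, 0.2429]
tool_rot: [-0.0, -0.003, 1.0, 0.001]
contact_force: [0.7, 0.3, -0.3]
gripper_width: 0.997
grasp_force: 0.0
```

```bash
python3 - <<'E'
from h import *
np.set_printoptions(precision=4,suppress=True)
s=monitor.state(); print(s['time'],s['tool_pos'],s['tool_rot'])
f=grab('wrist','w2'); pickle.dump(f,open('wstand.pkl','wb'))
E
```

```text
3.1167 [ 0.4883 -0.294   0.2429] [-0.0002 -0.003   1.      0.0007]
```

View pics/w2.png

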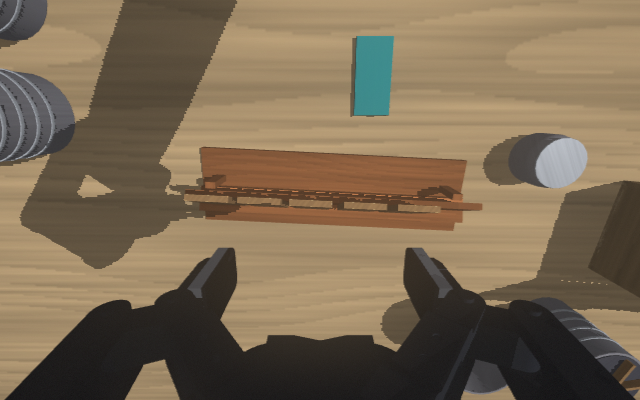

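The wrist view shows five strip tops, at about (208,197), (260,201), (312,203), (364,206) and (416,208). The stand board is behind them, the turquoise piece at (373,76), and the tin at (560,162).

```bash
python3 - <<'E'
from h import *
np.set_printoptions(precision=4,suppress=True)
f=load('wrist'); C=cloud(f); z=C[...,2]
w=(C[...,0]>.42)&(C[...,0]<.58)&(C[...,1]>-.5)&(C[...,1]<-.1)&(np.arange(400)[:,None]<235)
m=(z>.097)&(z<.125)&w
k,l,st,_=cv2.connectedComponentsWithStats(m.astype(np.uint8))
T=[]
for i in range(1,k):
    if st[i,4]<40: continue
    P=C[l==i]; r=cv2.minAreaRect((P[:,:2]*1000).astype(np.float32)); print(st[i],P.mean(0),P.min(0),P.max(0),r); T.append(P.mean(0))
T=np.array(T)
P=C[m]; print('all top',len(P)); v=cv2.fitLine(P[:,:2].astype(np.float32),cv2.DIST_HUBER,0,.01,.01).ravel(); print('line',v,'yaw',np.arctan2(-v[0],v[1]))
# stand board top edge/other features
print('hist',np.histogram(z[w],bins=np.arange(0,.13,.01))[0])
# scene view plane fit of strip faces, free upper front parts
f=load('scene'); C=cloud(f); z=C[...,2]
m=(z>.06)&(z<.112)&(abs(C[...,0]-.515)<.05)&(C[...,1]>-.5)&(C[...,1]<-.14)
P=C[m]; c=P.mean(0); u,s,v=np.linalg.svd(P-c,full_matrices=False); print('scene plane',c,v[2],s/len(P)**.5,'yaw',np.arctan2(v[2][1],v[2][0]),'tilt',np.degrees(np.arcsin(abs(v[2][2]))))
m2=(z>.09)&m; 
k,l,st,_=cv2.connectedComponentsWithStats(m2.astype(np.uint8))
for i in range(1,k):
    if st[i,4]>20: P=C[l==i]; print(st[i],P.mean(0),P[:,1].min(),P[:,1].max(),P[:,2].max())
E
```

```text
[184 194  47   9 336] [ 0.4993 -0.4076  0.1065] [ 0.4946 -0.4311  0.0976] [ 0.506  -0.3866  0.1093] ((500.3749084472656, -408.9356384277344), (44.53373336791992, 10.623514175415039), 88.2186508178711)
[237 197  45   9 322] [ 0.5016 -0.3548  0.1066] [ 0.4976 -0.3777  0.0971] [ 0.5092 -0.3336  0.1092] ((503.1120910644531, -355.7652282714844), (44.097869873046875, 10.571955680847168), 87.90067291259766)
[289 199  43   9 307] [ 0.5038 -0.3034  0.1068] [ 0.4992 -0.3246  0.0986] [ 0.5104 -0.2819  0.1096] ((504.8946228027344, -303.32916259765625), (42.831275939941406, 10.592902183532715), 88.15025329589844)
[343 202  44   9 314] [ 0.5064 -0.2477  0.1067] [ 0.5023 -0.2696  0.0974] [ 0.5139 -0.2257  0.1095] ((508.01123046875, -247.6069793701172), (43.87480926513672, 10.646601676940918), 87.37857055664062)
[395 204  46   9 321] [ 0.5088 -0.1938  0.1065] [ 0.5044 -0.2149  0.0971] [ 0.5159 -0.1704  0.1094] ((510.4914855957031, -192.76193237304688), (44.32363510131836, 10.495584487915039), 87.3428726196289)
all top 1600
line [ 0.0446  0.999   0.5039 -0.3027] yaw -0.044593886
hist [13992  1239  2100   136   220   146  1585    77    95   113  1566     0]
scene plane [ 0.5135 -0.3069  0.0852] [ 0.9448 -0.0419  0.325 ] [0.08   0.0163 0.0028] yaw -0.04433789711192573 tilt 18.9683933162201
[232 208  20  15 174] [ 0.5133 -0.1933  0.1011] -0.21510762712942869 -0.17066138199425906 0.11140606615865874
[209 215  21  15 185] [ 0.5106 -0.2481  0.101 ] -0.2698102419533902 -0.22586096711644107 0.11101129747632854
[185 223  21  15 192] [ 0.5082 -0.3043  0.1009] -0.32576829148586545 -0.28163910807624887 0.11159755664235527
[161 230  23  15 203] [ 0.5059 -0.3558  0.1009] -0.37759294130508625 -0.3343774478588041 0.11178380072906131
[137 238  23  16 214] [ 0.5033 -0.409   0.101 ] -0.4309777016974832 -0.3870345111634821 0.11113166613277826
```

```bash
cat > plan.py <<'E'
from h import *
from scipy.spatial.transform import Rotation as Ro
np.set_printoptions(precision=3,suppress=True)
PS,PB=-.0445,-.086
a=np.array([-np.sin(np.radians(20))*np.cos(PS),-np.sin(np.radians(20))*np.sin(PS),np.cos(np.radians(20))])
def frame(zt,yt):
    return np.stack([np.cross(yt,zt),yt,zt],1)
RG=frame(-a,np.array([np.cos(np.radians(20))*np.cos(PS),np.cos(np.radians(20))*np.sin(PS),np.sin(np.radians(20))]))
RB=frame(np.array([0,0,-1.]),np.array([-np.sin(PB),np.cos(PB),0]))
RZ=lambda az:frame(np.array([0,0,-1.]),np.array([np.cos(az),np.sin(az),0]))
TOP=np.array([[.509,-.1928,.107],[.5067,-.2478,.107],[.504,-.303,.107],[.502,-.3555,.107],[.4995,-.409,.107]])
def strip(k,d): return TOP[k]+a*d      # d: TCP distance above strip top along strip
def slot(n,z,bx=-.004):
    c,s=np.cos(PB),np.sin(PB); return np.array([.5837+c*bx-s*n,.2772+s*bx+c*n,z])
def go(*steps):
    st=monitor.state(); p=st['tool_pos']; q=st['tool_rot']; R=Ro.from_quat([q[1],q[2],q[3],q[0]]).as_matrix()
    print('t',st['time'],'pos',p,'F',st['contact_force'],'grip',st['gripper_width'],st['grasp_force'])
    for n,X,Rt in steps:
        rv=Ro.from_matrix(Rt@R.T).as_rotvec()/(np.pi/2)
        print(n,'shift',(X-p)/.3,'turn',rv,'deg %.0f mm %.0f'%(np.linalg.norm(rv)*90,1000*np.linalg.norm(X-p)))
E
python3 -c "
from plan import *
go(('pre0',strip(0,.03),RG),('grasp0',strip(0,-.032),RG))"
```

```text
t 3.1667 pos [ 0.488 -0.294  0.243] F [-0.838  0.324  0.661] grip 0.999347683247898 0.0
pre0 shift [ 0.035  0.338 -0.359] turn [ 0.172 -0.179 -1.021] deg 95 mm 148
grasp0 shift [ 0.105  0.335 -0.553] turn [ 0.172 -0.179 -1.021] deg 95 mm 197
```

Emit:
arm_command(rows=[[60, [0.03, 0.1, -0.05], [0.168, -0.175, -0.98]], [60, [0.035, 0.2, -0.1], [0.168, -0.175, -0.98]], [50, [0.035, 0.338, -0.2], [0.168, -0.175, -0.98]], [35, [0.035, 0.338, -0.25], [0.168, -0.175, -0.98]], [35, [0.035, 0.338, -0.25], [0.168, -0.175, -0.98]], [35, [0.035, 0.338, -0.25], [0.168, -0.175, -0.98]], [35, [0.035, 0.338, -0.25], [0.168, -0.175, -0.98]], [35, [0.035, 0.338, -0.25], [0.168, -0.175, -0.98]], [35, [0.035, 0.338, -0.25], [0.168, -0.175, -0.98]], [35, [0.035, 0.338, -0.25], [0.168, -0.175, -0.98]], [35, [0.035, 0.338, -0.25], [0.168, -0.175, -0.98]], [35, [0.035, 0.338, -0.25], [0.168, -0.175, -0.98]]])

```text
time: 4.17
tool_pos: [0.4982, -0.1924, 0.1683]
tool_rot: [0.118, 0.661, 0.732, 0.114]
contact_force: [0.3, 0.2, -0.2]
gripper_width: 0.412
grasp_force: 0.0
```

```bash
python3 -c "
from plan import *
go(('pre0',strip(0,.03),RG),('grasp0',strip(0,-.032),RG))"
```

```text
t 4.1667 pos [ 0.498 -0.192  0.168] F [ 0.27   0.171 -0.235] grip 0.4117433484148816 0.0
pre0 shift [ 0.002  0.    -0.11 ] turn [ 0.015 -0.012 -0.09 ] deg 8 mm 33
grasp0 shift [ 0.072 -0.003 -0.304] turn [ 0.015 -0.012 -0.09 ] deg 8 mm 94
```

Emit:
arm_command(rows=[[35, [0.002, 0, -0.06], [0.013, -0.01, -0.08]], [35, [0.002, 0, -0.11], [0.013, -0.01, -0.08]], [35, [0.002, 0, -0.11], [0.013, -0.01, -0.08]], [35, [0.002, 0, -0.11], [0.013, -0.01, -0.08]], [35, [0.002, 0, -0.11], [0.013, -0.01, -0.08]]])

```text
time: 4.58
tool_pos: [0.4993, -0.1938, 0.1363]
tool_rot: [0.125, 0.705, 0.688, 0.119]
contact_force: [-0.6, -0.4, 0.4]
gripper_width: 0.413
grasp_force: 0.0
```

```bash
python3 -c "
from plan import *
go(('pre0',strip(0,.03),RG),('grasp0',strip(0,-.032),RG))
grab('wrist','w3')"
```

```text
t 4.5833 pos [ 0.499 -0.194  0.136] F [-0.552 -0.389  0.374] grip 0.41344638235236514 0.0
pre0 shift [-0.002  0.005 -0.004] turn [ 0.003 -0.002 -0.013] deg 1 mm 2
grasp0 shift [ 0.069  0.002 -0.198] turn [ 0.003 -0.002 -0.013] deg 1 mm 63
```

View pics/w3.png

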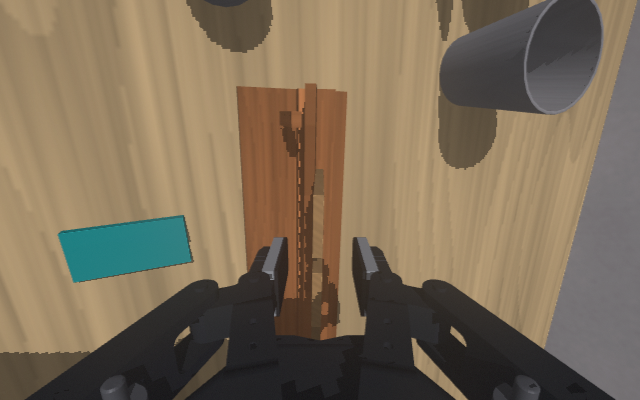

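The fingers at (275,260) and (365,260) straddle the strip line at u≈318, so they are centred. I descend and close.

Emit:
arm_command(rows=[[35, [0.017, 0.001, -0.05], [0, 0, -0.01]], [35, [0.035, 0.001, -0.1], [0, 0, -0.01]], [35, [0.052, 0.002, -0.15], [0, 0, -0.01]], [35, [0.069, 0.002, -0.198], [0, 0, -0.01]], [35, [0.069, 0.002, -0.198], [0, 0, -0.01]], [20, [0.069, 0.002, -0.198], [0, 0, -0.01]], [10, [0.069, 0.002, -0.198], [0, 0, -0.01]], [0, [0.069, 0.002, -0.198], [0, 0, -0.01]], [0, [0.069, 0.002, -0.198], [0, 0, -0.01]], [0, [0.069, 0.002, -0.198], [0, 0, -0.01]], [0, [0.069, 0.002, -0.198], [0, 0, -0.01]]])

```text
time: 5.55
tool_pos: [0.5202, -0.1946, 0.0777]
tool_rot: [0.127, 0.711, 0.682, 0.118]
contact_force: [-2.8, 0.2, 6.1]
gripper_width: 0.072
grasp_force: 60.4
```

Emit:
arm_command(rows=[[0, [-0.03, 0, 0.08], [0, 0, 0]], [0, [-0.06, 0, 0.16], [0, 0, 0]], [0, [-0.09, 0, 0.25], [0, 0, 0]], [0, [-0.1, 0, 0.35], [0, 0, 0]], [0, [-0.1, 0, 0.45], [0, 0, 0]], [0, [-0.1, 0, 0.45], [0, 0, 0]], [0, [-0.1, 0, 0.45], [0, 0, 0]]])

```text
time: 6.13
tool_pos: [0.4903, -0.1948, 0.214]
tool_rot: [0.128, 0.71, 0.682, 0.118]
contact_force: [0.6, 0.1, -0.6]
gripper_width: 0.074
grasp_force: 62.5
```

```bash
python3 -c "
from plan import *
go(('over',slot(.066,.21),RB),('in',slot(.066,.062),RB))"
```

```text
t 6.1333 pos [ 0.49  -0.195  0.214] F [ 0.617  0.082 -0.635] grip 0.073902541851686 62.544050216674805
over shift [ 0.317  1.794 -0.013] turn [-0.158  0.187  0.96 ] deg 89 mm 546
in shift [ 0.317  1.794 -0.507] turn [-0.158  0.187  0.96 ] deg 89 mm 567
```

Emit:
arm_command(rows=[[0, [0.03, 0.12, 0.03], [-0.142, 0.168, 0.864]], [0, [0.05, 0.25, 0.03], [-0.142, 0.168, 0.864]], [0, [0.1, 0.4, 0.03], [-0.142, 0.168, 0.864]], [0, [0.15, 0.55, 0.03], [-0.142, 0.168, 0.864]], [0, [0.15, 0.7, 0.03], [-0.142, 0.168, 0.864]], [0, [0.2, 0.85, 0.03], [-0.142, 0.168, 0.864]], [0, [0.2, 1, 0.03], [-0.142, 0.168, 0.864]], [0, [0.2, 1, 0.03], [-0.142, 0.168, 0.864]], [0, [0.2, 1, 0.03], [-0.142, 0.168, 0.864]], [0, [0.2, 1, 0.03], [-0.142, 0.168, 0.864]], [0, [0.2, 1, 0.03], [-0.142, 0.168, 0.864]], [0, [0.2, 1, 0.03], [-0.142, 0.168, 0.864]]])

```text
time: 7.13
tool_pos: [0.5487, 0.1065, 0.2174]
tool_rot: [0.01, 0.117, 0.993, 0.011]
contact_force: [-0.0, -0.2, -0.4]
gripper_width: 0.068
grasp_force: 62.5
```

Emit:
arm_command(rows=[[0, [0.03, 0.2, -0.02], [-0.016, 0.019, 0.096]], [0, [0.06, 0.35, -0.04], [-0.016, 0.019, 0.096]], [0, [0.09, 0.5, -0.04], [-0.016, 0.019, 0.096]], [0, [0.117, 0.65, -0.04], [-0.016, 0.019, 0.096]], [0, [0.117, 0.794, -0.04], [-0.016, 0.019, 0.096]], [0, [0.117, 0.794, -0.04], [-0.016, 0.019, 0.096]], [0, [0.117, 0.794, -0.04], [-0.016, 0.019, 0.096]], [0, [0.117, 0.794, -0.04], [-0.016, 0.019, 0.096]], [0, [0.117, 0.794, -0.04], [-0.016, 0.019, 0.096]]])

```text
time: 7.88
tool_pos: [0.5839, 0.3435, 0.2064]
tool_rot: [-0.003, 0.044, 0.999, -0.003]
contact_force: [-0.1, -0.3, 0.0]
gripper_width: 0.076
grasp_force: 62.4
```

```bash
python3 -c "
from plan import *
go(('over',slot(.066,.12),RB),('in',slot(.066,.062),RB))
grab('wrist','w4')"
```

```text
t 7.8833 pos [0.584 0.344 0.206] F [-0.068 -0.294  0.019] grip 0.0759649755024531 62.41137742996216
over shift [ 0.005 -0.001 -0.288] turn [ 0.003 -0.003  0.002] deg 0 mm 86
in shift [ 0.005 -0.001 -0.481] turn [ 0.003 -0.003  0.002] deg 0 mm 144
```

View pics/w4.png

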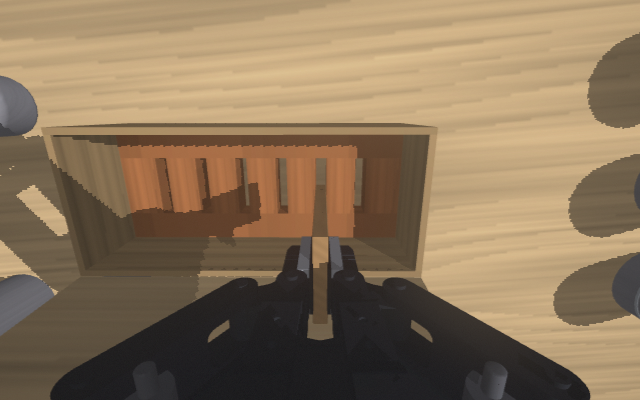

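The strip hangs at u≈321, squarely over the fifth slot (u≈316–326, rows 157–185 visible). I lower it.

Emit:
arm_command(rows=[[0, [0.003, 0, -0.1], [0, 0, 0]], [0, [0.005, -0.001, -0.2], [0, 0, 0]], [0, [0.005, -0.001, -0.3], [0, 0, 0]], [0, [0.005, -0.001, -0.35], [0, 0, 0]], [0, [0.005, -0.001, -0.37], [0, 0, 0]], [0, [0.005, -0.001, -0.39], [0, 0, 0]], [0, [0.005, -0.001, -0.41], [0, 0, 0]], [0, [0.005, -0.001, -0.43], [0, 0, 0]], [0, [0.005, -0.001, -0.45], [0, 0, 0]], [0, [0.005, -0.001, -0.465], [0, 0, 0]], [0, [0.005, -0.001, -0.465], [0, 0, 0]], [0, [0.005, -0.001, -0.465], [0, 0, 0]]])

```text
time: 8.93
tool_pos: [0.5859, 0.344, 0.0684]
tool_rot: [-0.002, 0.044, 0.999, -0.002]
contact_force: [-0.4, 0.2, 0.3]
gripper_width: 0.073
grasp_force: 62.5
```

Emit:
arm_command(rows=[[0, [0, 0, -0.01], [0, 0, 0]], [0, [0, 0, -0.015], [0, 0, 0]], [0, [0, 0, -0.02], [0, 0, 0]], [0, [0, 0, -0.024], [0, 0, 0]], [0, [0, 0, -0.024], [0, 0, 0]]])

```text
time: 9.35
tool_pos: [0.5864, 0.3443, 0.0638]
tool_rot: [-0.001, 0.044, 0.999, -0.002]
contact_force: [-3.6, -1.8, 9.9]
gripper_width: 0.073
grasp_force: 64.1
```

Contact at the expected floor height (strip bottom at about 6 mm). I release and rise.

Emit:
arm_command(rows=[[10, [0, 0, 0.01], [0, 0, 0]], [16, [0, 0, 0.01], [0, 0, 0]], [22, [0, 0, 0.01], [0, 0, 0]], [22, [0, 0, 0.01], [0, 0, 0]], [22, [0, 0, 0.1], [0, 0, 0]], [22, [0, 0, 0.2], [0, 0, 0]], [22, [0, 0, 0.32], [0, 0, 0]], [22, [0, 0, 0.44], [0, 0, 0]], [22, [0, 0, 0.54], [0, 0, 0]], [22, [0, 0, 0.54], [0, 0, 0]]])

```text
time: 10.18
tool_pos: [0.5894, 0.3455, 0.2326]
tool_rot: [0.005, 0.044, 0.999, 0.001]
contact_force: [1.0, 0.4, 1.8]
gripper_width: 0.259
grasp_force: 0.0
```

```bash
python3 -c "
from plan import *
go(('pre1',strip(1,.03),RG))
f=grab('wrist','w5');C=cloud(f)
P=C[(C[...,2]>.075)&(C[...,2]<.105)&(abs(C[...,0]-.59)<.045)&(abs(C[...,1]-.343)<.04)]
print(len(P),P.mean(0),P.max(0),P.min(0))
from slots import slots
for s in slots(f): print(s)
"
```

```text
t 10.1833 pos [0.589 0.345 0.233] F [1.009 0.413 1.752] grip 0.2588642694829058 0.0
pre1 shift [-0.31  -1.976 -0.325] turn [ 0.165 -0.179 -0.961] deg 89 mm 608
322 [0.583 0.343 0.095] [0.606 0.348 0.097] [0.562 0.339 0.078]
(array([0.573, 0.169]), (9.541961669921875, 61.055423736572266), 84.87979888916016)
(array([0.577, 0.213]), (10.335036277770996, 61.093040466308594), 84.80391693115234)
(array([0.581, 0.256]), (10.919861793518066, 61.091773986816406), 84.95411682128906)
(array([0.585, 0.3  ]), (11.268105506896973, 61.11551284790039), 84.9673843383789)
(array([0.592, 0.387]), (11.297842025756836, 61.162330627441406), 84.96189880371094)
(array([0.601, 0.464]), (7.612496376037598, 88.37510681152344), 89.08108520507812)
```

Strip 1 stands upright with its top at about 96 mm. On to the second strip.

Emit:
arm_command(rows=[[22, [-0.03, -0.1, 0], [0.149, -0.161, -0.865]], [22, [-0.05, -0.22, 0], [0.149, -0.161, -0.865]], [30, [-0.1, -0.35, 0], [0.149, -0.161, -0.865]], [35, [-0.15, -0.48, 0], [0.149, -0.161, -0.865]], [35, [-0.2, -0.61, 0], [0.149, -0.161, -0.865]], [35, [-0.2, -0.74, 0], [0.149, -0.161, -0.865]], [35, [-0.2, -0.87, 0], [0.149, -0.161, -0.865]], [35, [-0.2, -1, 0], [0.149, -0.161, -0.865]], [35, [-0.2, -1, 0], [0.149, -0.161, -0.865]], [35, [-0.2, -1, 0], [0.149, -0.161, -0.865]], [35, [-0.2, -1, 0], [0.149, -0.161, -0.865]], [35, [-0.2, -1, 0], [0.149, -0.161, -0.865]]])

```text
time: 11.23
tool_pos: [0.5246, 0.0436, 0.2207]
tool_rot: [0.108, 0.66, 0.735, 0.112]
contact_force: [-0.4, -0.6, 0.5]
gripper_width: 0.409
grasp_force: 0.0
```

Emit:
arm_command(rows=[[35, [-0.03, -0.12, 0], [0.016, -0.018, -0.096]], [35, [-0.06, -0.25, 0], [0.016, -0.018, -0.096]], [35, [-0.09, -0.39, 0], [0.016, -0.018, -0.096]], [35, [-0.11, -0.53, 0], [0.016, -0.018, -0.096]], [35, [-0.11, -0.67, 0], [0.016, -0.018, -0.096]], [35, [-0.11, -0.82, -0.05], [0.016, -0.018, -0.096]], [35, [-0.11, -0.976, -0.15], [0.016, -0.018, -0.096]], [35, [-0.11, -0.976, -0.25], [0.016, -0.018, -0.096]], [35, [-0.11, -0.976, -0.325], [0.016, -0.018, -0.096]], [35, [-0.11, -0.976, -0.325], [0.016, -0.018, -0.096]], [35, [-0.11, -0.976, -0.325], [0.016, -0.018, -0.096]], [35, [-0.11, -0.976, -0.325], [0.016, -0.018, -0.096]]])

```text
time: 12.23
tool_pos: [0.4934, -0.2486, 0.1265]
tool_rot: [0.12, 0.711, 0.682, 0.122]
contact_force: [0.8, 0.1, 0.5]
gripper_width: 0.41
grasp_force: 0.0
```

```bash
python3 -c "
from plan import *
go(('pre1',strip(1,.03),RG),('g',strip(1,-.032),RG))"
```

```text
t 12.2333 pos [ 0.493 -0.249  0.127] F [0.8   0.085 0.529] grip 0.4100030288048075 0.0
pre1 shift [0.01  0.004 0.029] turn [-0.007 -0.003 -0.003] deg 1 mm 9
g shift [ 0.081  0.001 -0.165] turn [-0.007 -0.003 -0.003] deg 1 mm 55
```

Emit:
arm_command(rows=[[35, [0.02, 0.003, -0.01], [-0.006, -0.003, -0.003]], [35, [0.04, 0.002, -0.06], [-0.006, -0.003, -0.003]], [35, [0.06, 0.001, -0.11], [-0.006, -0.003, -0.003]], [35, [0.081, 0.001, -0.165], [-0.006, -0.003, -0.003]], [35, [0.081, 0.001, -0.165], [-0.006, -0.003, -0.003]], [20, [0.081, 0.001, -0.165], [-0.006, -0.003, -0.003]], [10, [0.081, 0.001, -0.165], [-0.006, -0.003, -0.003]], [0, [0.081, 0.001, -0.165], [-0.006, -0.003, -0.003]], [0, [0.081, 0.001, -0.165], [-0.006, -0.003, -0.003]], [0, [0.081, 0.001, -0.165], [-0.006, -0.003, -0.003]], [0, [0.081, 0.001, -0.165], [-0.006, -0.003, -0.003]]])

```text
time: 13.15
tool_pos: [0.5182, -0.2492, 0.0783]
tool_rot: [0.126, 0.712, 0.68, 0.121]
contact_force: [-2.1, 1.9, 6.3]
gripper_width: 0.072
grasp_force: 61.6
```

Emit:
arm_command(rows=[[0, [-0.03, 0, 0.08], [0, 0, 0]], [0, [-0.06, 0, 0.16], [0, 0, 0]], [0, [-0.09, 0, 0.25], [0, 0, 0]], [0, [-0.1, 0, 0.35], [0, 0, 0]], [0, [-0.1, 0, 0.45], [0, 0, 0]], [0, [-0.1, 0, 0.45], [0, 0, 0]], [0, [-0.1, 0, 0.45], [0, 0, 0]]])

```text
time: 13.73
tool_pos: [0.4881, -0.2496, 0.2144]
tool_rot: [0.127, 0.712, 0.68, 0.121]
contact_force: [0.4, -0.3, -0.9]
gripper_width: 0.069
grasp_force: 61.6
```

Emit:
arm_command(rows=[[0, [0.03, 0.12, 0.03], [-0.142, 0.168, 0.864]], [0, [0.05, 0.25, 0.03], [-0.142, 0.168, 0.864]], [0, [0.1, 0.4, 0.03], [-0.142, 0.168, 0.864]], [0, [0.15, 0.55, 0.03], [-0.142, 0.168, 0.864]], [0, [0.15, 0.7, 0.03], [-0.142, 0.168, 0.864]], [0, [0.2, 0.85, 0.03], [-0.142, 0.168, 0.864]], [0, [0.2, 1, 0.03], [-0.142, 0.168, 0.864]], [0, [0.2, 1, 0.03], [-0.142, 0.168, 0.864]], [0, [0.2, 1, 0.03], [-0.142, 0.168, 0.864]], [0, [0.2, 1, 0.03], [-0.142, 0.168, 0.864]], [0, [0.2, 1, 0.03], [-0.142, 0.168, 0.864]], [0, [0.2, 1, 0.03], [-0.142, 0.168, 0.864]]])

```text
time: 14.73
tool_pos: [0.5467, 0.0519, 0.2179]
tool_rot: [0.008, 0.119, 0.993, 0.013]
contact_force: [0.3, 0.0, -0.4]
gripper_width: 0.074
grasp_force: 61.6
```

Emit:
arm_command(rows=[[0, [0.03, 0.2, -0.02], [-0.016, 0.019, 0.096]], [0, [0.06, 0.35, -0.04], [-0.016, 0.019, 0.096]], [0, [0.09, 0.5, -0.04], [-0.016, 0.019, 0.096]], [0, [0.112, 0.65, -0.04], [-0.016, 0.019, 0.096]], [0, [0.112, 0.826, -0.04], [-0.016, 0.019, 0.096]], [0, [0.112, 0.826, -0.04], [-0.016, 0.019, 0.096]], [0, [0.112, 0.826, -0.04], [-0.016, 0.019, 0.096]], [0, [0.112, 0.826, -0.04], [-0.016, 0.019, 0.096]], [0, [0.112, 0.826, -0.04], [-0.016, 0.019, 0.096]], [0, [0.112, 0.826, -0.04], [-0.016, 0.019, 0.096]]])

```text
time: 15.57
tool_pos: [0.5807, 0.2978, 0.2074]
tool_rot: [-0.004, 0.047, 0.999, -0.0]
contact_force: [-0.0, -0.0, 0.0]
gripper_width: 0.072
grasp_force: 61.6
```

```bash
python3 -c "
from plan import *
go(('in',slot(.022,.0625),RB))"
```

```text
t 15.5667 pos [0.581 0.298 0.207] F [-0.02  -0.003  0.015] grip 0.07191971833007002 61.615694761276245
in shift [ 0.003  0.005 -0.483] turn [ 0.    -0.005  0.005] deg 1 mm 145
```

Emit:
arm_command(rows=[[0, [0.003, 0.005, -0.1], [0, -0.005, 0.005]], [0, [0.003, 0.005, -0.2], [0, -0.005, 0.005]], [0, [0.003, 0.005, -0.3], [0, -0.005, 0.005]], [0, [0.003, 0.005, -0.35], [0, -0.005, 0.005]], [0, [0.003, 0.005, -0.37], [0, -0.005, 0.005]], [0, [0.003, 0.005, -0.39], [0, -0.005, 0.005]], [0, [0.003, 0.005, -0.41], [0, -0.005, 0.005]], [0, [0.003, 0.005, -0.43], [0, -0.005, 0.005]], [0, [0.003, 0.005, -0.45], [0, -0.005, 0.005]], [0, [0.003, 0.005, -0.465], [0, -0.005, 0.005]], [0, [0.003, 0.005, -0.475], [0, -0.005, 0.005]], [0, [0.003, 0.005, -0.475], [0, -0.005, 0.005]]])

```text
time: 16.57
tool_pos: [0.5814, 0.3006, 0.065]
tool_rot: [-0.0, 0.042, 0.999, 0.0]
contact_force: [0.1, -0.1, 0.1]
gripper_width: 0.069
grasp_force: 61.6
```

Emit:
arm_command(rows=[[0, [0, 0, -0.005], [0, 0, 0]], [0, [0, 0, -0.01], [0, 0, 0]], [0, [0, 0, -0.014], [0, 0, 0]], [0, [0, 0, -0.014], [0, 0, 0]]])

```text
time: 16.9
tool_pos: [0.5824, 0.3011, 0.064]
tool_rot: [0.001, 0.042, 0.999, 0.0]
contact_force: [-4.4, -0.2, 7.6]
gripper_width: 0.073
grasp_force: 63.1
```

Emit:
arm_command(rows=[[10, [0, 0, 0.01], [0, 0, 0]], [16, [0, 0, 0.01], [0, 0, 0]], [22, [0, 0, 0.01], [0, 0, 0]], [22, [0, 0, 0.01], [0, 0, 0]], [22, [0, 0, 0.1], [0, 0, 0]], [22, [0, 0, 0.2], [0, 0, 0]], [22, [0, 0, 0.32], [0, 0, 0]], [22, [0, 0, 0.44], [0, 0, 0]], [22, [0, 0, 0.54], [0, 0, 0]], [22, [0, 0, 0.54], [0, 0, 0]]])

```text
time: 17.73
tool_pos: [0.5853, 0.3021, 0.2328]
tool_rot: [0.007, 0.042, 0.999, 0.003]
contact_force: [0.3, 0.0, 1.2]
gripper_width: 0.259
grasp_force: 0.0
```

Emit:
arm_command(rows=[[22, [-0.03, -0.1, 0], [0.149, -0.161, -0.865]], [22, [-0.05, -0.22, 0], [0.149, -0.161, -0.865]], [30, [-0.1, -0.35, 0], [0.149, -0.161, -0.865]], [35, [-0.15, -0.48, 0], [0.149, -0.161, -0.865]], [35, [-0.2, -0.61, 0], [0.149, -0.161, -0.865]], [35, [-0.2, -0.74, 0], [0.149, -0.161, -0.865]], [35, [-0.2, -0.87, 0], [0.149, -0.161, -0.865]], [35, [-0.2, -1, 0], [0.149, -0.161, -0.865]], [35, [-0.2, -1, 0], [0.149, -0.161, -0.865]], [35, [-0.2, -1, 0], [0.149, -0.161, -0.865]], [35, [-0.2, -1, 0], [0.149, -0.161, -0.865]], [35, [-0.2, -1, 0], [0.149, -0.161, -0.865]]])

```text
time: 18.73
tool_pos: [0.521, 0.0003, 0.2226]
tool_rot: [0.112, 0.659, 0.735, 0.113]
contact_force: [0.4, -0.2, 0.3]
gripper_width: 0.412
grasp_force: 0.0
```

Emit:
arm_command(rows=[[35, [-0.03, -0.12, 0], [0.016, -0.018, -0.096]], [35, [-0.06, -0.25, 0], [0.016, -0.018, -0.096]], [35, [-0.09, -0.39, 0], [0.016, -0.018, -0.096]], [35, [-0.1, -0.53, 0], [0.016, -0.018, -0.096]], [35, [-0.1, -0.67, 0], [0.016, -0.018, -0.096]], [35, [-0.1, -0.82, -0.05], [0.016, -0.018, -0.096]], [35, [-0.1, -1, -0.15], [0.016, -0.018, -0.096]], [35, [-0.1, -1, -0.25], [0.016, -0.018, -0.096]], [35, [-0.1, -1, -0.3], [0.016, -0.018, -0.096]], [35, [-0.1, -1, -0.3], [0.016, -0.018, -0.096]], [35, [-0.1, -1, -0.3], [0.016, -0.018, -0.096]], [35, [-0.1, -1, -0.3], [0.016, -0.018, -0.096]]])

```text
time: 19.73
tool_pos: [0.4925, -0.2992, 0.1349]
tool_rot: [0.123, 0.71, 0.683, 0.123]
contact_force: [0.5, -0.2, 0.3]
gripper_width: 0.411
grasp_force: 0.0
```

```bash
python3 -c "
from plan import *
go(('pre',strip(2,.03),RG),('g',strip(2,-.032),RG))"
```

```text
t 19.7333 pos [ 0.492 -0.299  0.135] F [ 0.462 -0.211  0.3  ] grip 0.4106390629995296 0.0
pre shift [ 0.004 -0.011  0.001] turn [-0.004  0.    -0.004] deg 0 mm 4
g shift [ 0.075 -0.014 -0.193] turn [-0.004  0.    -0.004] deg 0 mm 62
```

Emit:
arm_command(rows=[[35, [0.02, -0.011, -0.04], [0, 0, 0]], [35, [0.04, -0.012, -0.09], [0, 0, 0]], [35, [0.06, -0.013, -0.14], [0, 0, 0]], [35, [0.075, -0.014, -0.193], [0, 0, 0]], [35, [0.075, -0.014, -0.193], [0, 0, 0]], [20, [0.075, -0.014, -0.193], [0, 0, 0]], [10, [0.075, -0.014, -0.193], [0, 0, 0]], [0, [0.075, -0.014, -0.193], [0, 0, 0]], [0, [0.075, -0.014, -0.193], [0, 0, 0]], [0, [0.075, -0.014, -0.193], [0, 0, 0]], [0, [0.075, -0.014, -0.193], [0, 0, 0]]])

```text
time: 20.65
tool_pos: [0.5154, -0.3042, 0.0783]
tool_rot: [0.124, 0.71, 0.682, 0.123]
contact_force: [-3.1, 3.7, 7.5]
gripper_width: 0.071
grasp_force: 60.5
```

Emit:
arm_command(rows=[[0, [-0.03, 0, 0.08], [0, 0, 0]], [0, [-0.06, 0, 0.16], [0, 0, 0]], [0, [-0.09, 0, 0.25], [0, 0, 0]], [0, [-0.1, 0, 0.35], [0, 0, 0]], [0, [-0.1, 0, 0.45], [0, 0, 0]], [0, [-0.1, 0, 0.45], [0, 0, 0]], [0, [-0.1, 0, 0.45], [0, 0, 0]]])

```text
time: 21.23
tool_pos: [0.4852, -0.3047, 0.2143]
tool_rot: [0.125, 0.71, 0.682, 0.122]
contact_force: [-0.3, -0.2, -0.7]
gripper_width: 0.071
grasp_force: 62.1
```

Emit:
arm_command(rows=[[0, [0.03, 0.12, 0.03], [-0.142, 0.168, 0.864]], [0, [0.05, 0.25, 0.03], [-0.142, 0.168, 0.864]], [0, [0.1, 0.4, 0.03], [-0.142, 0.168, 0.864]], [0, [0.15, 0.55, 0.03], [-0.142, 0.168, 0.864]], [0, [0.15, 0.7, 0.03], [-0.142, 0.168, 0.864]], [0, [0.2, 0.85, 0.03], [-0.142, 0.168, 0.864]], [0, [0.2, 1, 0.03], [-0.142, 0.168, 0.864]], [0, [0.2, 1, 0.03], [-0.142, 0.168, 0.864]], [0, [0.2, 1, 0.03], [-0.142, 0.168, 0.864]], [0, [0.2, 1, 0.03], [-0.142, 0.168, 0.864]], [0, [0.2, 1, 0.03], [-0.142, 0.168, 0.864]], [0, [0.2, 1, 0.03], [-0.142, 0.168, 0.864]]])

```text
time: 22.23
tool_pos: [0.5439, -0.0028, 0.2177]
tool_rot: [0.005, 0.117, 0.993, 0.013]
contact_force: [-0.4, -0.2, -0.5]
gripper_width: 0.076
grasp_force: 62.1
```

Emit:
arm_command(rows=[[0, [0.03, 0.2, -0.02], [-0.016, 0.019, 0.096]], [0, [0.06, 0.35, -0.04], [-0.016, 0.019, 0.096]], [0, [0.09, 0.5, -0.04], [-0.016, 0.019, 0.096]], [0, [0.109, 0.65, -0.04], [-0.016, 0.019, 0.096]], [0, [0.109, 0.865, -0.04], [-0.016, 0.019, 0.096]], [0, [0.109, 0.865, -0.04], [-0.016, 0.019, 0.096]], [0, [0.109, 0.865, -0.04], [-0.016, 0.019, 0.096]], [0, [0.109, 0.865, -0.04], [-0.016, 0.019, 0.096]], [0, [0.109, 0.865, -0.04], [-0.016, 0.019, 0.096]], [0, [0.109, 0.865, -0.04], [-0.016, 0.019, 0.096]]])

```text
time: 23.07
tool_pos: [0.5767, 0.2547, 0.2068]
tool_rot: [-0.008, 0.045, 0.999, -0.001]
contact_force: [-0.1, 0.4, 0.1]
gripper_width: 0.072
grasp_force: 62.1
```

```bash
python3 -c "
from plan import *
go(('in',slot(-.022,.0625),RB))"
```

```text
t 23.0667 pos [0.577 0.255 0.207] F [-0.059  0.37   0.136] grip 0.07249230915579993 62.10214018821716
in shift [ 0.004  0.003 -0.481] turn [ 0.    -0.01   0.003] deg 1 mm 144
```

Emit:
arm_command(rows=[[0, [0.004, 0.003, -0.1], [0, -0.01, 0.003]], [0, [0.004, 0.003, -0.2], [0, -0.01, 0.003]], [0, [0.004, 0.003, -0.3], [0, -0.01, 0.003]], [0, [0.004, 0.003, -0.35], [0, -0.01, 0.003]], [0, [0.004, 0.003, -0.37], [0, -0.01, 0.003]], [0, [0.004, 0.003, -0.39], [0, -0.01, 0.003]], [0, [0.004, 0.003, -0.41], [0, -0.01, 0.003]], [0, [0.004, 0.003, -0.43], [0, -0.01, 0.003]], [0, [0.004, 0.003, -0.45], [0, -0.01, 0.003]], [0, [0.004, 0.003, -0.465], [0, -0.01, 0.003]], [0, [0.004, 0.003, -0.473], [0, -0.01, 0.003]], [0, [0.004, 0.003, -0.473], [0, -0.01, 0.003]]])

```text
time: 24.07
tool_pos: [0.5779, 0.2569, 0.0652]
tool_rot: [0.0, 0.042, 0.999, 0.0]
contact_force: [0.3, 0.4, 0.1]
gripper_width: 0.072
grasp_force: 62.1
```

Emit:
arm_command(rows=[[0, [0, 0, -0.005], [0, 0, 0]], [0, [0, 0, -0.01], [0, 0, 0]], [0, [0, 0, -0.014], [0, 0, 0]], [0, [0, 0, -0.014], [0, 0, 0]]])

```text
time: 24.4
tool_pos: [0.579, 0.2573, 0.0641]
tool_rot: [0.001, 0.042, 0.999, 0.0]
contact_force: [-3.6, -1.7, 8.7]
gripper_width: 0.074
grasp_force: 63.7
```

Emit:
arm_command(rows=[[10, [0, 0, 0.01], [0, 0, 0]], [16, [0, 0, 0.01], [0, 0, 0]], [22, [0, 0, 0.01], [0, 0, 0]], [22, [0, 0, 0.01], [0, 0, 0]], [22, [0, 0, 0.1], [0, 0, 0]], [22, [0, 0, 0.2], [0, 0, 0]], [22, [0, 0, 0.32], [0, 0, 0]], [22, [0, 0, 0.44], [0, 0, 0]], [22, [0, -0.04, 0.54], [0, 0, 0]], [22, [0, -0.04, 0.54], [0, 0, 0]]])

```text
time: 25.23
tool_pos: [0.5819, 0.2449, 0.2325]
tool_rot: [0.007, 0.042, 0.999, 0.002]
contact_force: [0.7, 0.2, 1.6]
gripper_width: 0.26
grasp_force: 0.0
```

Emit:
arm_command(rows=[[22, [-0.03, -0.1, 0], [0.149, -0.161, -0.865]], [22, [-0.05, -0.22, 0], [0.149, -0.161, -0.865]], [30, [-0.1, -0.35, 0], [0.149, -0.161, -0.865]], [35, [-0.15, -0.48, 0], [0.149, -0.161, -0.865]], [35, [-0.2, -0.61, 0], [0.149, -0.161, -0.865]], [35, [-0.2, -0.74, 0], [0.149, -0.161, -0.865]], [35, [-0.2, -0.87, 0], [0.149, -0.161, -0.865]], [35, [-0.2, -1, 0], [0.149, -0.161, -0.865]], [35, [-0.2, -1, 0], [0.149, -0.161, -0.865]], [35, [-0.2, -1, 0], [0.149, -0.161, -0.865]], [35, [-0.2, -1, 0], [0.149, -0.161, -0.865]], [35, [-0.2, -1, 0], [0.149, -0.161, -0.865]]])

```text
time: 26.23
tool_pos: [0.5174, -0.0554, 0.2225]
tool_rot: [0.112, 0.659, 0.735, 0.112]
contact_force: [0.7, -0.0, 0.3]
gripper_width: 0.414
grasp_force: 0.0
```

Emit:
arm_command(rows=[[35, [-0.03, -0.12, 0], [0.016, -0.018, -0.096]], [35, [-0.06, -0.25, 0], [0.016, -0.018, -0.096]], [35, [-0.09, -0.39, 0], [0.016, -0.018, -0.096]], [35, [-0.09, -0.53, 0], [0.016, -0.018, -0.096]], [35, [-0.09, -0.67, 0], [0.016, -0.018, -0.096]], [35, [-0.09, -0.82, -0.05], [0.016, -0.018, -0.096]], [35, [-0.09, -1, -0.15], [0.016, -0.018, -0.096]], [35, [-0.09, -1, -0.25], [0.016, -0.018, -0.096]], [35, [-0.09, -1, -0.3], [0.016, -0.018, -0.096]], [35, [-0.09, -1, -0.3], [0.016, -0.018, -0.096]], [35, [-0.09, -1, -0.3], [0.016, -0.018, -0.096]], [35, [-0.09, -1, -0.3], [0.016, -0.018, -0.096]]])

```text
time: 27.23
tool_pos: [0.4918, -0.355, 0.1349]
tool_rot: [0.123, 0.71, 0.683, 0.122]
contact_force: [-0.1, -0.4, 0.3]
gripper_width: 0.411
grasp_force: 0.0
```

```bash
python3 -c "
from plan import *
go(('pre',strip(3,.03),RG),('g',strip(3,-.032),RG))"
```

```text
t 27.2333 pos [ 0.492 -0.355  0.135] F [-0.136 -0.354  0.266] grip 0.4107804677653832 0.0
pre shift [-0.    -0.     0.001] turn [-0.003  0.    -0.004] deg 0 mm 0
g shift [ 0.07  -0.003 -0.193] turn [-0.003  0.    -0.004] deg 0 mm 62
```

Emit:
arm_command(rows=[[35, [0.015, 0, -0.04], [0, 0, 0]], [35, [0.034, -0.001, -0.09], [0, 0, 0]], [35, [0.052, -0.002, -0.14], [0, 0, 0]], [35, [0.07, -0.003, -0.193], [0, 0, 0]], [35, [0.07, -0.003, -0.193], [0, 0, 0]], [20, [0.07, -0.003, -0.193], [0, 0, 0]], [10, [0.07, -0.003, -0.193], [0, 0, 0]], [0, [0.07, -0.003, -0.193], [0, 0, 0]], [0, [0.07, -0.003, -0.193], [0, 0, 0]], [0, [0.07, -0.003, -0.193], [0, 0, 0]], [0, [0.07, -0.003, -0.193], [0, 0, 0]]])

```text
time: 28.15
tool_pos: [0.5128, -0.3567, 0.0775]
tool_rot: [0.124, 0.71, 0.683, 0.122]
contact_force: [-1.5, 2.2, 7.6]
gripper_width: 0.073
grasp_force: 61.0
```

Emit:
arm_command(rows=[[0, [-0.03, 0, 0.08], [0, 0, 0]], [0, [-0.06, 0, 0.16], [0, 0, 0]], [0, [-0.09, 0, 0.25], [0, 0, 0]], [0, [-0.1, 0, 0.35], [0, 0, 0]], [0, [-0.1, 0, 0.45], [0, 0, 0]], [0, [-0.1, 0, 0.45], [0, 0, 0]], [0, [-0.1, 0, 0.45], [0, 0, 0]]])

```text
time: 28.73
tool_pos: [0.4829, -0.3572, 0.2137]
tool_rot: [0.125, 0.71, 0.683, 0.122]
contact_force: [-0.1, 0.8, -0.7]
gripper_width: 0.072
grasp_force: 62.1
```

Emit:
arm_command(rows=[[0, [0.03, 0.12, 0.03], [-0.142, 0.168, 0.864]], [0, [0.05, 0.25, 0.03], [-0.142, 0.168, 0.864]], [0, [0.1, 0.4, 0.03], [-0.142, 0.168, 0.864]], [0, [0.15, 0.55, 0.03], [-0.142, 0.168, 0.864]], [0, [0.15, 0.7, 0.03], [-0.142, 0.168, 0.864]], [0, [0.2, 0.85, 0.03], [-0.142, 0.168, 0.864]], [0, [0.2, 1, 0.03], [-0.142, 0.168, 0.864]], [0, [0.2, 1, 0.03], [-0.142, 0.168, 0.864]], [0, [0.2, 1, 0.03], [-0.142, 0.168, 0.864]], [0, [0.2, 1, 0.03], [-0.142, 0.168, 0.864]], [0, [0.2, 1, 0.03], [-0.142, 0.168, 0.864]], [0, [0.2, 1, 0.03], [-0.142, 0.168, 0.864]]])

```text
time: 29.73
tool_pos: [0.5417, -0.0552, 0.2173]
tool_rot: [0.005, 0.117, 0.993, 0.014]
contact_force: [1.1, 0.3, 0.3]
gripper_width: 0.071
grasp_force: 62.1
```

Emit:
arm_command(rows=[[0, [0.03, 0.2, -0.02], [-0.016, 0.009, 0.096]], [0, [0.06, 0.35, -0.04], [-0.016, 0.009, 0.096]], [0, [0.09, 0.5, -0.04], [-0.016, 0.009, 0.096]], [0, [0.106, 0.65, -0.04], [-0.016, 0.009, 0.096]], [0, [0.106, 0.896, -0.04], [-0.016, 0.009, 0.096]], [0, [0.106, 0.896, -0.04], [-0.016, 0.009, 0.096]], [0, [0.106, 0.896, -0.04], [-0.016, 0.009, 0.096]], [0, [0.106, 0.896, -0.04], [-0.016, 0.009, 0.096]], [0, [0.106, 0.896, -0.04], [-0.016, 0.009, 0.096]], [0, [0.106, 0.896, -0.04], [-0.016, 0.009, 0.096]]])

```text
time: 30.57
tool_pos: [0.5735, 0.2119, 0.2064]
tool_rot: [0.0, 0.044, 0.999, 0.0]
contact_force: [0.5, -0.0, -0.8]
gripper_width: 0.072
grasp_force: 62.1
```

```bash
python3 -c "
from plan import *
go(('in',slot(-.066,.0625),RB))"
```

```text
t 30.5667 pos [0.574 0.212 0.206] F [ 0.531 -0.03  -0.813] grip 0.07209493341452071 62.13474154472351
in shift [ 0.002 -0.    -0.48 ] turn [-0.     0.     0.002] deg 0 mm 144
```

Emit:
arm_command(rows=[[0, [0.002, 0, -0.1], [0, 0, 0.002]], [0, [0.002, 0, -0.2], [0, 0, 0.002]], [0, [0.002, 0, -0.3], [0, 0, 0.002]], [0, [0.002, 0, -0.35], [0, 0, 0.002]], [0, [0.002, 0, -0.37], [0, 0, 0.002]], [0, [0.002, 0, -0.39], [0, 0, 0.002]], [0, [0.002, 0, -0.41], [0, 0, 0.002]], [0, [0.002, 0, -0.43], [0, 0, 0.002]], [0, [0.002, 0, -0.45], [0, 0, 0.002]], [0, [0.002, 0, -0.465], [0, 0, 0.002]], [0, [0.002, 0, -0.472], [0, 0, 0.002]], [0, [0.002, 0, -0.472], [0, 0, 0.002]]])

```text
time: 31.57
tool_pos: [0.5743, 0.2128, 0.0655]
tool_rot: [0.001, 0.042, 0.999, 0.001]
contact_force: [-0.8, -0.1, -0.1]
gripper_width: 0.074
grasp_force: 62.1
```

Emit:
arm_command(rows=[[0, [0, 0, -0.005], [0, 0, 0]], [0, [0, 0, -0.01], [0, 0, 0]], [0, [0, 0, -0.014], [0, 0, 0]], [0, [0, 0, -0.014], [0, 0, 0]]])

```text
time: 31.9
tool_pos: [0.5753, 0.2131, 0.0635]
tool_rot: [0.002, 0.042, 0.999, 0.001]
contact_force: [-1.8, -1.3, 5.7]
gripper_width: 0.07
grasp_force: 63.3
```

Emit:
arm_command(rows=[[10, [0, 0, 0.005], [0, 0, 0]], [16, [0, 0, 0.005], [0, 0, 0]], [22, [0, 0, 0.005], [0, 0, 0]], [22, [0, 0, 0.005], [0, 0, 0]], [22, [0, 0, 0.1], [0, 0, 0]], [22, [0, 0, 0.2], [0, 0, 0]], [22, [0, 0, 0.32], [0, 0, 0]], [22, [0, 0, 0.44], [0, 0, 0]], [22, [0, -0.08, 0.54], [0, 0, 0]], [22, [0, -0.08, 0.54], [0, 0, 0]]])

```text
time: 32.73
tool_pos: [0.5784, 0.1875, 0.2327]
tool_rot: [0.008, 0.043, 0.999, 0.002]
contact_force: [1.2, 0.2, 1.8]
gripper_width: 0.259
grasp_force: 0.0
```

Emit:
arm_command(rows=[[22, [-0.03, -0.1, 0], [0.149, -0.161, -0.865]], [22, [-0.05, -0.22, 0], [0.149, -0.161, -0.865]], [30, [-0.1, -0.35, 0], [0.149, -0.161, -0.865]], [35, [-0.15, -0.48, 0], [0.149, -0.161, -0.865]], [35, [-0.2, -0.61, 0], [0.149, -0.161, -0.865]], [35, [-0.2, -0.74, 0], [0.149, -0.161, -0.865]], [35, [-0.2, -0.87, 0], [0.149, -0.161, -0.865]], [35, [-0.2, -1, 0], [0.149, -0.161, -0.865]], [35, [-0.2, -1, 0], [0.149, -0.161, -0.865]], [35, [-0.2, -1, 0], [0.149, -0.161, -0.865]], [35, [-0.2, -1, 0], [0.149, -0.161, -0.865]], [35, [-0.2, -1, 0], [0.149, -0.161, -0.865]]])

```text
time: 33.73
tool_pos: [0.5137, -0.1114, 0.2226]
tool_rot: [0.113, 0.659, 0.735, 0.113]
contact_force: [-0.6, -0.6, 0.3]
gripper_width: 0.412
grasp_force: 0.0
```

Emit:
arm_command(rows=[[35, [-0.03, -0.12, 0], [0.016, -0.018, -0.096]], [35, [-0.06, -0.25, 0], [0.016, -0.018, -0.096]], [35, [-0.08, -0.39, 0], [0.016, -0.018, -0.096]], [35, [-0.087, -0.53, 0], [0.016, -0.018, -0.096]], [35, [-0.087, -0.67, 0], [0.016, -0.018, -0.096]], [35, [-0.087, -0.82, -0.05], [0.016, -0.018, -0.096]], [35, [-0.087, -1, -0.15], [0.016, -0.018, -0.096]], [35, [-0.087, -1, -0.25], [0.016, -0.018, -0.096]], [35, [-0.087, -1, -0.3], [0.016, -0.018, -0.096]], [35, [-0.087, -1, -0.3], [0.016, -0.018, -0.096]], [35, [-0.087, -1, -0.3], [0.016, -0.018, -0.096]], [35, [-0.087, -1, -0.3], [0.016, -0.018, -0.096]]])

```text
time: 34.73
tool_pos: [0.4891, -0.4111, 0.1351]
tool_rot: [0.124, 0.71, 0.682, 0.122]
contact_force: [0.1, 0.0, 0.0]
gripper_width: 0.406
grasp_force: 0.0
```

```bash
python3 -c "
from plan import *
go(('pre',strip(4,.03),RG),('g',strip(4,-.032),RG))"
```

```text
t 34.7333 pos [ 0.489 -0.411  0.135] F [0.075 0.045 0.033] grip 0.40594991154213683 0.0
pre shift [0.001 0.008 0.   ] turn [-0.003  0.001 -0.004] deg 0 mm 3
g shift [ 0.071  0.005 -0.194] turn [-0.003  0.001 -0.004] deg 0 mm 62
```

Emit:
arm_command(rows=[[35, [0.015, 0.006, -0.04], [0, 0, 0]], [35, [0.034, 0.005, -0.09], [0, 0, 0]], [35, [0.052, 0.005, -0.14], [0, 0, 0]], [35, [0.071, 0.005, -0.194], [0, 0, 0]], [35, [0.071, 0.005, -0.194], [0, 0, 0]], [20, [0.071, 0.005, -0.194], [0, 0, 0]], [10, [0.071, 0.005, -0.194], [0, 0, 0]], [0, [0.071, 0.005, -0.194], [0, 0, 0]], [0, [0.071, 0.005, -0.194], [0, 0, 0]], [0, [0.071, 0.005, -0.194], [0, 0, 0]], [0, [0.071, 0.005, -0.194], [0, 0, 0]]])

```text
time: 35.65
tool_pos: [0.5104, -0.4105, 0.0776]
tool_rot: [0.125, 0.71, 0.682, 0.122]
contact_force: [-1.4, 0.8, 5.2]
gripper_width: 0.072
grasp_force: 61.2
```

Emit:
arm_command(rows=[[0, [-0.03, 0, 0.08], [0, 0, 0]], [0, [-0.06, 0, 0.16], [0, 0, 0]], [0, [-0.09, 0, 0.25], [0, 0, 0]], [0, [-0.1, 0, 0.35], [0, 0, 0]], [0, [-0.1, 0, 0.45], [0, 0, 0]], [0, [-0.1, 0, 0.45], [0, 0, 0]], [0, [-0.1, 0, 0.45], [0, 0, 0]]])

```text
time: 36.23
tool_pos: [0.4804, -0.411, 0.2138]
tool_rot: [0.126, 0.71, 0.682, 0.122]
contact_force: [-0.5, 0.2, -0.1]
gripper_width: 0.074
grasp_force: 61.9
```

Emit:
arm_command(rows=[[0, [0.03, 0.12, 0.03], [-0.142, 0.168, 0.864]], [0, [0.05, 0.25, 0.03], [-0.142, 0.168, 0.864]], [0, [0.1, 0.4, 0.03], [-0.142, 0.168, 0.864]], [0, [0.15, 0.55, 0.03], [-0.142, 0.168, 0.864]], [0, [0.15, 0.7, 0.03], [-0.142, 0.168, 0.864]], [0, [0.2, 0.85, 0.03], [-0.142, 0.168, 0.864]], [0, [0.2, 1, 0.03], [-0.142, 0.168, 0.864]], [0, [0.2, 1, 0.03], [-0.142, 0.168, 0.864]], [0, [0.2, 1, 0.03], [-0.142, 0.168, 0.864]], [0, [0.2, 1, 0.03], [-0.142, 0.168, 0.864]], [0, [0.2, 1, 0.03], [-0.142, 0.168, 0.864]], [0, [0.2, 1, 0.03], [-0.142, 0.168, 0.864]]])

```text
time: 37.23
tool_pos: [0.5393, -0.1088, 0.2173]
tool_rot: [0.006, 0.117, 0.993, 0.014]
contact_force: [0.1, -0.2, -0.0]
gripper_width: 0.074
grasp_force: 61.8
```

Emit:
arm_command(rows=[[0, [0.03, 0.2, -0.02], [-0.016, 0.009, 0.096]], [0, [0.06, 0.35, -0.04], [-0.016, 0.009, 0.096]], [0, [0.09, 0.5, -0.04], [-0.016, 0.009, 0.096]], [0, [0.103, 0.65, -0.04], [-0.016, 0.009, 0.096]], [0, [0.103, 0.8, -0.04], [-0.016, 0.009, 0.096]], [0, [0.103, 0.927, -0.04], [-0.016, 0.009, 0.096]], [0, [0.103, 0.927, -0.04], [-0.016, 0.009, 0.096]], [0, [0.103, 0.927, -0.04], [-0.016, 0.009, 0.096]], [0, [0.103, 0.927, -0.04], [-0.016, 0.009, 0.096]], [0, [0.103, 0.927, -0.04], [-0.016, 0.009, 0.096]], [0, [0.103, 0.927, -0.04], [-0.016, 0.009, 0.096]]])

```text
time: 38.15
tool_pos: [0.5705, 0.1672, 0.2068]
tool_rot: [0.001, 0.045, 0.999, 0.001]
contact_force: [-0.1, 0.5, -0.3]
gripper_width: 0.071
grasp_force: 61.9
```

```bash
python3 -c "
from plan import *
go(('in',slot(-.11,.0625),RB))"
```

```text
t 38.15 pos [0.57  0.167 0.207] F [-0.068  0.514 -0.291] grip 0.07131494548732385 61.91088795661926
in shift [-0.001  0.003 -0.481] turn [-0.002  0.001  0.003] deg 0 mm 144
```

Emit:
arm_command(rows=[[0, [0, 0.002, -0.1], [0, 0, 0.003]], [0, [0, 0.002, -0.2], [0, 0, 0.003]], [0, [0, 0.002, -0.3], [0, 0, 0.003]], [0, [0, 0.002, -0.35], [0, 0, 0.003]], [0, [0, 0.002, -0.37], [0, 0, 0.003]], [0, [0, 0.002, -0.39], [0, 0, 0.003]], [0, [0, 0.002, -0.41], [0, 0, 0.003]], [0, [0, 0.002, -0.43], [0, 0, 0.003]], [0, [0, 0.002, -0.45], [0, 0, 0.003]], [0, [0, 0.002, -0.465], [0, 0, 0.003]], [0, [0, 0.002, -0.473], [0, 0, 0.003]], [0, [0, 0.002, -0.473], [0, 0, 0.003]]])

```text
time: 39.15
tool_pos: [0.5704, 0.169, 0.0652]
tool_rot: [0.001, 0.042, 0.999, 0.001]
contact_force: [-0.6, 0.3, 0.5]
gripper_width: 0.071
grasp_force: 61.9
```

Emit:
arm_command(rows=[[0, [0, 0, -0.005], [0, 0, 0]], [0, [0, 0, -0.01], [0, 0, 0]], [0, [0, 0, -0.014], [0, 0, 0]], [0, [0, 0, -0.014], [0, 0, 0]]])

```text
time: 39.48
tool_pos: [0.5715, 0.1692, 0.0635]
tool_rot: [0.002, 0.042, 0.999, 0.002]
contact_force: [-2.3, 0.3, 7.5]
gripper_width: 0.071
grasp_force: 63.3
```

```bash
python3 -c "
from plan import *
go()"
```

```text
t 39.4833 pos [0.571 0.169 0.064] F [-2.254  0.337  7.499] grip 0.07141073519757352 63.31299304962158
```

Emit:
arm_command(rows=[[10, [0, 0, 0.005], [0, 0, 0]], [16, [0, 0, 0.005], [0, 0, 0]], [22, [0, 0, 0.005], [0, 0, 0]], [22, [0, 0, 0.005], [0, 0, 0]], [22, [0, 0, 0.1], [0, 0, 0]], [22, [0, 0, 0.2], [0, 0, 0]], [22, [0, 0, 0.32], [0, 0, 0]], [22, [0, 0, 0.44], [0, 0, 0]], [22, [0, 0, 0.56], [0, 0, 0]]])

```text
time: 40.23
tool_pos: [0.5702, 0.1689, 0.2306]
tool_rot: [0.001, 0.042, 0.999, 0.001]
contact_force: [1.3, -0.0, 0.8]
gripper_width: 0.258
grasp_force: 0.0
```

Emit:
arm_command(rows=[[10, [0, 0.1, 0.12], [0, 0, 0]], [0, [0, 0.2, 0.24], [0, 0, 0]], [0, [0.02, 0.37, 0.36], [0, 0, 0]], [0, [0.02, 0.37, 0.36], [0, 0, 0]], [0, [0.02, 0.37, 0.36], [0, 0, 0]], [0, [0.02, 0.37, 0.36], [0, 0, 0]], [0, [0.02, 0.37, 0.36], [0, 0, 0]]])

```text
time: 40.82
tool_pos: [0.5763, 0.2795, 0.336]
tool_rot: [0.0, 0.042, 0.999, 0.001]
contact_force: [-0.4, 0.1, -0.3]
gripper_width: 0.001
grasp_force: 0.0
```

```bash
python3 -c "
from plan import *
go()
f=grab('wrist','w6'); C=cloud(f)
c,s=np.cos(PB),np.sin(PB)
D=C[...,:2]-[.5837,.2772]; bx=D[...,0]*c+D[...,1]*s; by=-D[...,0]*s+D[...,1]*c; z=C[...,2]
for n in (-110,-66,-22,22,66,110):
    m=(abs(by-n/1e3)<.015)&(abs(bx)<.05)&(z>.05)&(z<.115); P=np.stack([bx[m],by[m],z[m]],1)*1000
    if len(P)>5: print(n,len(P),np.median(P,0),P.min(0),P.max(0))
f=grab('scene'); C=cloud(f); D=C[...,:2]-[.5837,.2772]; bx=D[...,0]*c+D[...,1]*s; by=-D[...,0]*s+D[...,1]*c; z=C[...,2]
m=(bx>.055)&(bx<.13)&(abs(by)<.16)&(z>.14)&(z<.29); P=np.stack([bx[m],by[m],z[m]],1); e=np.polyfit(P[:,2],P[:,0],1); print('lid outer x=',e, 'resid',np.std(P[:,0]-np.polyval(e,P[:,2])),'zmax',P[:,2].max(),'theta',np.pi/2+np.arctan(e[0]))
T=P[P[:,2]>P[:,2].max()-.01]; print('tab by',T[:,1].min(),T[:,1].max(), T[:,0].mean())
"
```

```text
t 40.8167 pos [0.576 0.28  0.336] F [-0.351  0.118 -0.255] grip 0.0012860016728621932 0.0
-110 435 [  -3.875 -105.231   86.607] [ -24.69  -112.233   50.023] [  19.288 -104.432   97.433]
-66 332 [ -4.162 -61.832  93.295] [-24.196 -68.077  50.035] [ 20.11  -60.757  97.155]
-22 230 [ -2.926 -19.143  94.734] [-24.189 -23.471  50.181] [ 19.833 -16.613  97.355]
22 231 [-7.021 22.956 94.788] [-25.924  20.168  52.772] [16.859 27.258 96.894]
66 331 [-5.951 62.023 93.929] [-26.674  60.157  50.154] [17.434 68.81  97.254]
lid outer x= [0.04  0.071] resid 0.0016209503866497072 zmax 0.26655091777767864 theta 1.6103572837068323
tab by -0.03639412701800003 0.03437454569063916 0.0809846730056143
```

View pics/w6.png

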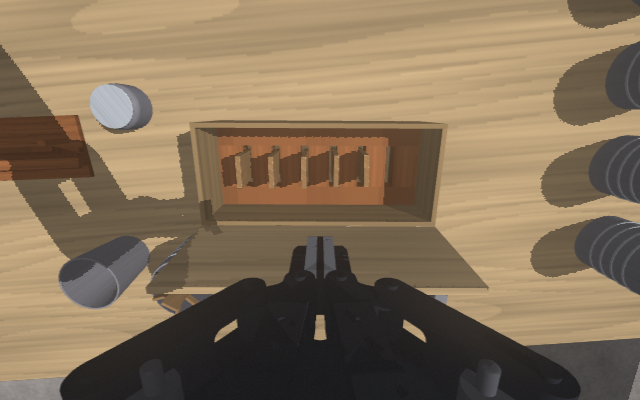

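All five strips stand in the slots at u≈243, 275, 305, 335 and 365, tops at about 96–97 mm. The lid measures 1.61 rad. The tin is still at (112,106) in this view. Next comes the lid: closed fingers behind it, then following its arc.

```bash
cat > lid.py <<'E'
from plan import *
def tcp(th,r=.112,off=0.):
    c,s=np.cos(PB),np.sin(PB)
    x=.068-r*np.cos(th)+.008*np.sin(th)+.011+off*np.sin(th); z=.112+r*np.sin(th)+.008*np.cos(th)+off*np.cos(th)
    return np.array([.5837+c*x,.2772+s*x,z])
E
python3 -c "
from lid import *
A=tcp(1.61,off=.014); go(('high',A+[0,0,.115],RB),('A',A,RB))
p=A
for t in (1.61,1.5,1.4,1.3,1.2,1.1,1,.9,.8,.7,.6,.5,.4,.3,.2,.15,.1,.05,0): print(t,(tcp(t)-A)/.3)
"
```

```text
t 40.9167 pos [0.576 0.279 0.335] F [-1.179  0.049 -0.143] grip -0.001883850206326016 0.0
high shift [ 0.375 -0.036  0.01 ] turn [-0.001 -0.    -0.001] deg 0 mm 113
A shift [ 0.375 -0.036 -0.374] turn [-0.001 -0.    -0.001] deg 0 mm 159
1.61 [-0.046  0.004  0.002]
1.5 [-0.087  0.008  0.004]
1.4 [-0.125  0.011  0.002]
1.3 [-0.161  0.014 -0.003]
1.2 [-0.198  0.017 -0.013]
1.1 [-0.233  0.02  -0.025]
1 [-0.266  0.023 -0.042]
0.9 [-0.298  0.026 -0.061]
0.8 [-0.328  0.028 -0.084]
0.7 [-0.355  0.031 -0.109]
0.6 [-0.38   0.033 -0.137]
0.5 [-0.401  0.035 -0.168]
0.4 [-0.42   0.036 -0.2  ]
0.3 [-0.435  0.038 -0.234]
0.2 [-0.447  0.039 -0.27 ]
0.15 [-0.451  0.039 -0.288]
0.1 [-0.455  0.039 -0.306]
0.05 [-0.458  0.039 -0.325]
0 [-0.46   0.04  -0.344]
```

Emit:
arm_command(rows=[[0, [0.1, -0.01, 0.01], [0, 0, 0]], [0, [0.22, -0.02, 0.01], [0, 0, 0]], [0, [0.33, -0.036, 0.01], [0, 0, 0]], [0, [0.375, -0.036, 0.01], [0, 0, 0]], [0, [0.375, -0.036, 0.01], [0, 0, 0]], [0, [0.375, -0.036, -0.1], [0, 0, 0]], [0, [0.375, -0.036, -0.2], [0, 0, 0]], [0, [0.375, -0.036, -0.3], [0, 0, 0]], [0, [0.375, -0.036, -0.374], [0, 0, 0]], [0, [0.375, -0.036, -0.374], [0, 0, 0]], [0, [0.375, -0.036, -0.374], [0, 0, 0]]])

```text
time: 41.83
tool_pos: [0.6874, 0.2684, 0.2229]
tool_rot: [-0.001, 0.042, 0.999, 0.001]
contact_force: [-0.2, 0.4, 0.2]
gripper_width: 0.001
grasp_force: 0.0
```

Emit:
arm_command(rows=[[0, [-0.02, 0.002, 0], [0, 0, 0]], [0, [-0.04, 0.004, 0.002], [0, 0, 0]], [0, [-0.06, 0.006, 0.002], [0, 0, 0]], [0, [-0.08, 0.008, 0.002], [0, 0, 0]], [0, [-0.1, 0.009, 0.003], [0, 0, 0]], [0, [-0.125, 0.011, 0.002], [0, 0, 0]], [0, [-0.125, 0.011, 0.002], [0, 0, 0]]])

```text
time: 42.42
tool_pos: [0.6506, 0.273, 0.227]
tool_rot: [0.002, 0.041, 0.999, 0.002]
contact_force: [1.2, 0.8, 0.4]
gripper_width: 0.006
grasp_force: 0.3
```

```bash
cat > ang.py <<'E'
from plan import *
def lidang():
    c,s=np.cos(PB),np.sin(PB)
    f=grab('scene'); C=cloud(f); D=C[...,:2]-[.5837,.2772]; bx=D[...,0]*c+D[...,1]*s; by=-D[...,0]*s+D[...,1]*c; z=C[...,2]
    m=(bx>-.1)&(bx<.13)&(((by>-.155)&(by<-.075))|((by>.08)&(by<.155)))&(z>.116)&(z<.29)
    P=np.stack([bx[m]-.068,z[m]-.112],1)
    r=np.hypot(*P.T); P=P[(r<.137)&(r>.03)]; r=np.hypot(*P.T)
    th=np.arctan2(P[:,1],-P[:,0])-0; print('lid n',len(P),'theta',np.median(th+np.arcsin(np.clip(.008/r,-1,1))*-1))
if __name__=='__main__': go(); lidang()
E
python3 ang.py
```

```text
t 42.4167 pos [0.651 0.273 0.227] F [1.163 0.79  0.442] grip 0.006221033793149598 0.30386040976736695
lid n 2065 theta 1.3966986290187446
```

Emit:
arm_command(rows=[[0, [-0.018, 0.001, -0.002], [0, 0, 0]], [0, [-0.036, 0.003, -0.005], [0, 0, 0]], [0, [-0.055, 0.004, -0.01], [0, 0, 0]], [0, [-0.073, 0.006, -0.015], [0, 0, 0]], [0, [-0.09, 0.007, -0.021], [0, 0, 0]], [0, [-0.108, 0.009, -0.027], [0, 0, 0]], [0, [-0.125, 0.01, -0.035], [0, 0, 0]], [0, [-0.141, 0.012, -0.044], [0, 0, 0]], [0, [-0.157, 0.013, -0.053], [0, 0, 0]], [0, [-0.173, 0.015, -0.063], [0, 0, 0]], [0, [-0.188, 0.016, -0.074], [0, 0, 0]], [0, [-0.203, 0.017, -0.086], [0, 0, 0]]])

```text
time: 43.47
tool_pos: [0.5902, 0.2777, 0.1997]
tool_rot: [0.001, 0.042, 0.999, 0.001]
contact_force: [0.5, 0.1, 3.2]
gripper_width: 0.002
grasp_force: 1.0
```

Emit:
arm_command(rows=[[0, [-0.014, 0.001, -0.012], [0, 0, 0]], [0, [-0.027, 0.003, -0.025], [0, 0, 0]], [0, [-0.04, 0.004, -0.039], [0, 0, 0]], [0, [-0.052, 0.005, -0.053], [0, 0, 0]], [0, [-0.063, 0.006, -0.068], [0, 0, 0]], [0, [-0.073, 0.007, -0.084], [0, 0, 0]], [0, [-0.083, 0.008, -0.1], [0, 0, 0]], [0, [-0.092, 0.008, -0.116], [0, 0, 0]], [0, [-0.1, 0.009, -0.133], [0, 0, 0]], [0, [-0.107, 0.01, -0.15], [0, 0, 0]], [0, [-0.107, 0.01, -0.15], [0, 0, 0]]])

```text
time: 44.38
tool_pos: [0.5576, 0.2805, 0.1532]
tool_rot: [0.0, 0.042, 0.999, 0.001]
contact_force: [-0.3, -0.2, 0.1]
gripper_width: 0.005
grasp_force: 0.0
```

```bash
python3 ang.py; python3 -c "
from lid import *
go(*[(str(t),tcp(t),RB) for t in (.3,.2,.15,.1,.05,0)])"
```

```text
t 44.3833 pos [0.558 0.28  0.153] F [-0.329 -0.199  0.135] grip 0.005497739523721552 0.0
lid n 1905 theta 0.3159396114781378
t 44.4333 pos [0.558 0.28  0.154] F [-0.372  1.18   0.631] grip 0.004652739596856106 0.0
0.3 shift [ 0.001 -0.003 -0.003] turn [-0.001  0.001 -0.002] deg 0 mm 1
0.2 shift [-0.011 -0.002 -0.039] turn [-0.001  0.001 -0.002] deg 0 mm 12
0.15 shift [-0.016 -0.002 -0.057] turn [-0.001  0.001 -0.002] deg 0 mm 18
0.1 shift [-0.019 -0.002 -0.075] turn [-0.001  0.001 -0.002] deg 0 mm 23
0.05 shift [-0.022 -0.001 -0.094] turn [-0.001  0.001 -0.002] deg 0 mm 29
0 shift [-0.024 -0.001 -0.112] turn [-0.001  0.001 -0.002] deg 0 mm 34
```

Now I ease it shut over the last 34 mm.

Emit:
arm_command(rows=[[0, [-0.003, 0, -0.01], [0, 0, 0]], [0, [-0.006, 0, -0.02], [0, 0, 0]], [0, [-0.009, 0, -0.03], [0, 0, 0]], [0, [-0.011, 0, -0.04], [0, 0, 0]], [0, [-0.014, 0, -0.05], [0, 0, 0]], [0, [-0.016, 0, -0.06], [0, 0, 0]], [0, [-0.018, 0, -0.07], [0, 0, 0]], [0, [-0.02, 0, -0.08], [0, 0, 0]], [0, [-0.022, 0, -0.088], [0, 0, 0]], [0, [-0.023, 0, -0.096], [0, 0, 0]], [0, [-0.024, 0, -0.104], [0, 0, 0]], [0, [-0.024, 0, -0.104], [0, 0, 0]]])

```text
time: 45.43
tool_pos: [0.5513, 0.2804, 0.1232]
tool_rot: [0.001, 0.042, 0.999, 0.001]
contact_force: [0.2, -0.1, -0.1]
gripper_width: 0.002
grasp_force: 0.0
```

Emit:
arm_command(rows=[[0, [0, 0, -0.004], [0, 0, 0]], [0, [0, 0, -0.008], [0, 0, 0]], [0, [0, 0, -0.012], [0, 0, 0]], [0, [0, 0, -0.012], [0, 0, 0]]])

```text
time: 45.77
tool_pos: [0.5515, 0.2805, 0.1201]
tool_rot: [0.001, 0.042, 0.999, 0.001]
contact_force: [1.3, -0.7, -0.2]
gripper_width: 0.001
grasp_force: 0.0
```

```bash
python3 ang.py
```

```text
t 45.7667 pos [0.551 0.28  0.12 ] F [ 1.252 -0.717 -0.161] grip 0.0008757922966404257 0.0
lid n 1478 theta 0.008456498850007536
```

Emit:
arm_command(rows=[[0, [0, 0, -0.004], [0, 0, 0]], [0, [0, 0, -0.008], [0, 0, 0]], [0, [0, 0, -0.008], [0, 0, 0]]])

```text
time: 46.07
tool_pos: [0.5516, 0.2805, 0.12]
tool_rot: [0.001, 0.042, 0.999, 0.001]
contact_force: [-6.0, -3.6, 9.7]
gripper_width: -0.003
grasp_force: 5.1
```

```bash
python3 ang.py
```

```text
t 46.0667 pos [0.552 0.281 0.12 ] F [-5.953 -3.575  9.692] grip -0.00263986222362266 5.061129708919907
lid n 1475 theta 0.010093577564297407
```

The lid is shut (TCP stopped at 0.120 with 10 N). I rise and measure the tin again.

Emit:
arm_command(rows=[[0, [0, 0, 0.1], [0, 0, 0]], [0, [0, 0, 0.2], [0, 0, 0]], [40, [-0.05, -0.15, 0.3], [0, 0, 0]], [85, [-0.12, -0.28, 0.35], [0, 0, 0]], [85, [-0.2, -0.42, 0.35], [0, 0, 0]], [85, [-0.25, -0.55, 0.35], [0, 0, 0]], [85, [-0.3, -0.67, 0.35], [0, 0, 0]], [85, [-0.3, -0.8, 0.35], [0, 0, 0]], [85, [-0.3, -0.8, 0.35], [0, 0, 0]], [85, [-0.3, -0.8, 0.35], [0, 0, 0]], [85, [-0.3, -0.8, 0.35], [0, 0, 0]]])

```text
time: 47.03
tool_pos: [0.4615, 0.04, 0.2229]
tool_rot: [0.002, 0.043, 0.999, 0.002]
contact_force: [-0.4, 0.2, 0.8]
gripper_width: 0.995
grasp_force: 0.0
```

```bash
cat > tin.py <<'E'
from ang import *
lidang()
for n in ('wrist','top','scene'):
    f=grab(n,'tin_'+n); C=cloud(f); z=C[...,2]
    sat=cv2.cvtColor(f['color'],cv2.COLOR_RGB2HSV)[...,1]
    m=((abs(z-.0495)<.004)&(C[...,0]>.3)&(C[...,0]<.62)&(C[...,1]>-.11)&(C[...,1]<.11)&(sat<60)).astype(np.uint8)
    if n=='wrist': m[250:]=0
    k,l,st,_=cv2.connectedComponentsWithStats(m)
    for i in range(1,k):
        if st[i,4]>100: P=C[l==i]; print(n,st[i],np.array(cv2.minEnclosingCircle((P[:,:2]*1000).astype(np.float32))[0]),cv2.minEnclosingCircle((P[:,:2]*1000).astype(np.float32))[1],np.median(P[:,2]))
T=np.array([.471,-.009,.018]); go(('tin',T,RB))
E
python3 tin.py
```

```text
lid n 1478 theta 0.009830781780276257
wrist [ 250  165   53   52 2110] [471.301  -9.366] 30.360422134399414 0.04916390842786344
scene [291 187  22  17 288] [471.265 -10.288] 31.69942283630371 0.05054622625074294
t 47.2333 pos [0.462 0.042 0.223] F [ 0.027 -0.567  0.088] grip 0.993241340642523 0.0
tin shift [ 0.031 -0.169 -0.682] turn [-0.002  0.002 -0.003] deg 0 mm 211
```

View pics/tin_wrist.png

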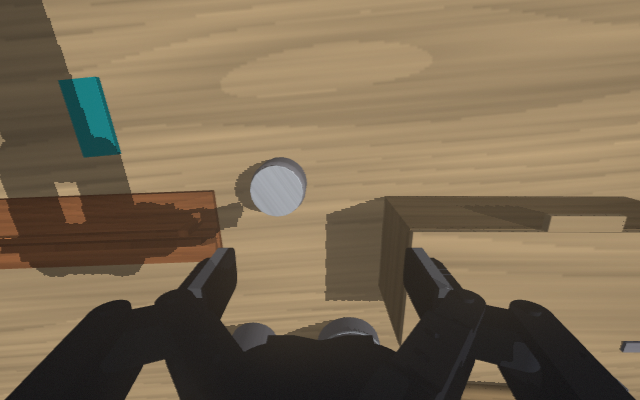

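The wrist view shows the lid closed (right) and the tin unmoved, its top at (278,190) → (0.471, −0.0095), top at about 50 mm. I grasp it.

Emit:
arm_command(rows=[[85, [0.02, -0.1, -0.05], [0, 0, 0]], [85, [0.032, -0.171, -0.13], [0, 0, 0]], [85, [0.032, -0.171, -0.25], [0, 0, 0]], [85, [0.032, -0.171, -0.37], [0, 0, 0]], [85, [0.032, -0.171, -0.49], [0, 0, 0]], [85, [0.032, -0.171, -0.55], [0, 0, 0]], [85, [0.032, -0.171, -0.6], [0, 0, 0]], [85, [0.032, -0.171, -0.65], [0, 0, 0]], [85, [0.032, -0.171, -0.69], [0, 0, 0]], [85, [0.032, -0.171, -0.71], [0, 0, 0]], [85, [0.032, -0.171, -0.71], [0, 0, 0]], [85, [0.032, -0.171, -0.71], [0, 0, 0]]])

```text
time: 48.23
tool_pos: [0.4713, -0.0101, 0.0099]
tool_rot: [0.001, 0.041, 0.999, 0.001]
contact_force: [-0.0, -0.4, -0.5]
gripper_width: 0.998
grasp_force: 0.0
```

Emit:
arm_command(rows=[[75, [0, 0, 0], [0, 0, 0]], [70, [0, 0, 0], [0, 0, 0]], [60, [0, 0, 0], [0, 0, 0]], [50, [0, 0, 0], [0, 0, 0]], [50, [0, 0, 0], [0, 0, 0]], [50, [0, 0, 0], [0, 0, 0]]])

```text
time: 48.73
tool_pos: [0.4725, -0.0108, 0.0115]
tool_rot: [0.003, 0.042, 0.999, 0.001]
contact_force: [0.0, 1.6, 6.1]
gripper_width: 0.746
grasp_force: 67.7
```

Emit:
arm_command(rows=[[50, [0, 0, 0.05], [0, 0, 0]], [50, [0, 0, 0.15], [0, 0, 0]], [50, [0, 0, 0.27], [0, 0, 0]], [50, [0, 0, 0.4], [0, 0, 0]], [50, [0, 0, 0.52], [0, 0, 0]], [50, [0, 0, 0.62], [0, 0, 0]], [50, [0, 0, 0.66], [0, 0, 0]], [50, [0.04, 0.08, 0.66], [0, 0, 0]], [50, [0.08, 0.18, 0.66], [0, 0, 0]], [50, [0.12, 0.28, 0.66], [0, 0, 0]], [50, [0.16, 0.38, 0.66], [0, 0, 0]], [50, [0.2, 0.48, 0.66], [0, 0, 0]]])

```text
time: 49.73
tool_pos: [0.5304, 0.1345, 0.2055]
tool_rot: [-0.0, 0.042, 0.999, 0.001]
contact_force: [-0.1, -0.2, -1.9]
gripper_width: 0.747
grasp_force: 67.3
```

Emit:
arm_command(rows=[[50, [0.04, 0.1, 0], [0, 0, 0]], [50, [0.08, 0.2, 0], [0, 0, 0]], [50, [0.12, 0.3, 0], [0, 0, 0]], [50, [0.15, 0.39, 0], [0, 0, 0]], [50, [0.17, 0.45, 0], [0, 0, 0]], [50, [0.17, 0.477, 0], [0, 0, 0]], [50, [0.17, 0.477, 0], [0, 0, 0]], [50, [0.17, 0.477, 0], [0, 0, 0]], [50, [0.17, 0.477, 0], [0, 0, 0]]])

```text
time: 50.48
tool_pos: [0.5815, 0.2752, 0.207]
tool_rot: [0.001, 0.042, 0.999, 0.001]
contact_force: [-0.5, -0.6, -2.6]
gripper_width: 0.743
grasp_force: 67.4
```

```bash
python3 -c "
from ang import *
go(('put',np.array([.584,.277,.131]),RB)); lidang()
f=grab('scene'); C=cloud(f); z=C[...,2]; m=(abs(C[...,0]-.584)<.04)&(abs(C[...,1]-.277)<.04)&(z>.15); print(m.sum())
cv2.imwrite('pics/carry.png',cv2.resize(f['color'][100:240,330:520,::-1],None,fx=3,fy=3))
"
```

```text
t 50.4833 pos [0.582 0.275 0.207] F [-0.514 -0.633 -2.616] grip 0.7427874982518887 67.36675590276718
put shift [ 0.008  0.006 -0.253] turn [-0.001  0.001 -0.001] deg 0 mm 76
lid n 1464 theta 0.010027080180346912
3571
```

View pics/carry.png

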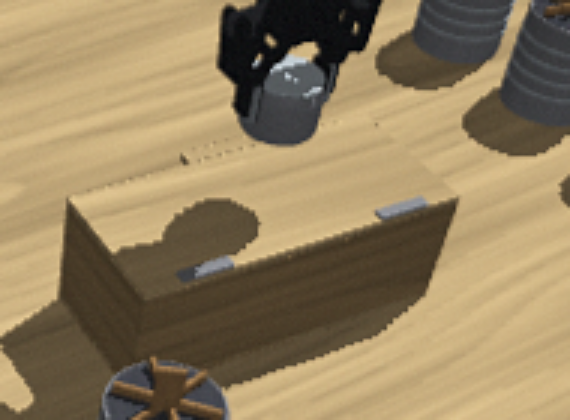

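The crop shows the tin level in the gripper at (290,100) over the middle of the closed lid. I lower it gently.

Emit:
arm_command(rows=[[50, [0.008, 0.006, -0.06], [0, 0, 0]], [50, [0.008, 0.006, -0.12], [0, 0, 0]], [50, [0.008, 0.006, -0.17], [0, 0, 0]], [50, [0.008, 0.006, -0.2], [0, 0, 0]], [50, [0.008, 0.006, -0.22], [0, 0, 0]], [50, [0.008, 0.006, -0.23], [0, 0, 0]], [50, [0.008, 0.006, -0.238], [0, 0, 0]], [50, [0.008, 0.006, -0.243], [0, 0, 0]], [50, [0.008, 0.006, -0.243], [0, 0, 0]]])

```text
time: 51.33
tool_pos: [0.5848, 0.2783, 0.1355]
tool_rot: [0.002, 0.042, 0.999, 0.002]
contact_force: [-0.7, -0.9, -2.2]
gripper_width: 0.743
grasp_force: 67.3
```

Emit:
arm_command(rows=[[50, [0, 0, -0.004], [0, 0, 0]], [50, [0, 0, -0.008], [0, 0, 0]], [50, [0, 0, -0.008], [0, 0, 0]]])

```text
time: 51.58
tool_pos: [0.5846, 0.2783, 0.1328]
tool_rot: [0.002, 0.042, 0.999, 0.001]
contact_force: [-0.4, 0.4, -3.2]
gripper_width: 0.744
grasp_force: 67.3
```

Emit:
arm_command(rows=[[50, [0, 0, -0.003], [0, 0, 0]], [50, [0, 0, -0.006], [0, 0, 0]], [50, [0, 0, -0.006], [0, 0, 0]]])

```text
time: 51.83
tool_pos: [0.5846, 0.2783, 0.1316]
tool_rot: [0.002, 0.042, 0.999, 0.002]
contact_force: [-1.6, -1.1, 0.3]
gripper_width: 0.746
grasp_force: 67.8
```

Emit:
arm_command(rows=[[66, [0, 0, 0], [0, 0, 0]], [70, [0, 0, 0], [0, 0, 0]], [76, [0, 0, 0], [0, 0, 0]], [85, [0, 0, 0], [0, 0, 0]], [85, [0, 0, 0], [0, 0, 0]], [85, [0, 0, 0], [0, 0, 0]], [85, [0, 0, 0.05], [0, 0, 0]], [85, [0, 0, 0.12], [0, 0, 0]], [85, [0, 0, 0.2], [0, 0, 0]], [85, [0, 0, 0.3], [0, 0, 0]], [85, [0, 0, 0.42], [0, 0, 0]], [85, [0, 0, 0.5], [0, 0, 0]]])

```text
time: 52.83
tool_pos: [0.5852, 0.2785, 0.2861]
tool_rot: [0.004, 0.042, 0.999, 0.002]
contact_force: [0.8, 0.3, 1.3]
gripper_width: 0.996
grasp_force: 0.0
```

Emit:
arm_command(rows=[[85, [-0.1, -0.1, 0.1], [0, 0, 0]], [85, [-0.2, -0.2, 0.1], [0, 0, 0]], [85, [-0.3, -0.3, 0.1], [0, 0, 0]], [85, [-0.4, -0.4, 0.1], [0, 0, 0]], [85, [-0.4, -0.4, 0.1], [0, 0, 0]], [85, [-0.4, -0.4, 0.1], [0, 0, 0]], [85, [-0.4, -0.4, 0.1], [0, 0, 0]]])

```text
time: 53.42
tool_pos: [0.4646, 0.1581, 0.3123]
tool_rot: [0.003, 0.042, 0.999, 0.002]
contact_force: [0.1, 0.4, -0.3]
gripper_width: 0.993
grasp_force: 0.0
```

```bash
python3 -c "
from ang import *
go(); lidang()
f=grab('scene','final'); C=cloud(f); z=C[...,2]; m=(abs(C[...,0]-.584)<.06)&(abs(C[...,1]-.277)<.06)&(z>.16)&(z<.2)
P=C[m]; print(len(P),cv2.minEnclosingCircle((P[:,:2]*1000).astype(np.float32)),P[:,2].max(),np.std(P[:,2]))"
```

```text
t 53.4167 pos [0.465 0.158 0.312] F [ 0.069  0.392 -0.28 ] grip 0.9932409271341733 0.0
lid n 1315 theta 0.011379886118785737
328 ((593.9091796875, 312.79241943359375), 32.301544189453125) 0.17355557637378408 0.0035727785870716218
```

View pics/final.png

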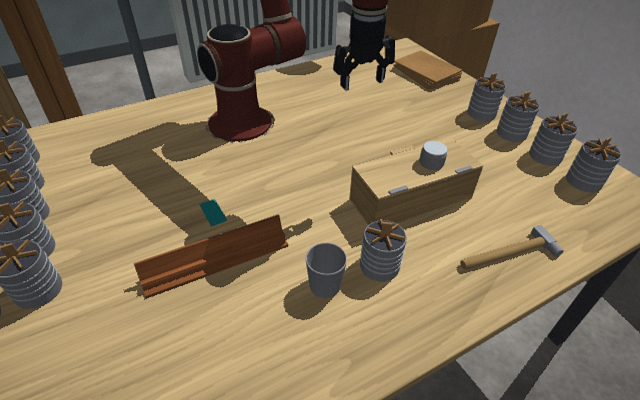

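The final view shows the tin upright on the closed lid at (433,155), about 35 mm from where I set it (so it was probably nudged) but well inside the lid. The stand is empty, and the big tins and the turquoise piece are in place. I check once more that it is at rest, then hand in.

```bash
python3 -c "
from ang import *
for n in ('scene','top'):
    f=grab(n); C=cloud(f); z=C[...,2]; m=(abs(C[...,0]-.594)<.06)&(abs(C[...,1]-.31)<.06)&(abs(z-.17)<.006)
    P=C[m]; print(n,len(P),cv2.minEnclosingCircle((P[:,:2]*1000).astype(np.float32)),np.median(P[:,2]),np.std(P[:,2]))
    m=(abs(C[...,0]-.535)<.015)&(abs(C[...,1]-.277)<.13)&(z>.1); print('lid near-edge z',np.median(z[m]))
print(manip.job_done())"
```

```text
scene 292 ((590.5438232421875, 315.41302490234375), 31.815370559692383) 0.17050783623461935 0.0018826893161152138
lid near-edge z 0.12087745147339933
top 406 ((591.1723022460938, 316.87109375), 31.205062866210938) 0.1692169679307146 0.0020643838870264444
lid near-edge z 0.11940760829572578
the job is handed in; nothing more can be done
None
```

The job is handed in: all five strips are upright in their own slots at the box floor, the lid is closed, and the tin stands upright on it, about 38 mm from where I set it down but well inside the lid.

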